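# Spin-clean the dirty connectors

## Robot

A 7-joint arm with a two-finger parallel gripper is mounted at the origin on a cart in front of the work surface, level with it; the furniture and walls round the work are solid. World frame = base frame: x ahead of the robot, y to its left, z up, the work surface at z = 0. Lengths are in mm, angles in rad, forces in N, time in s.
With the tool pointing down it reaches from about 425 to 1025 mm from the base axis. Payload 3.6 kg.
Tool frame: the origin (TCP) lies midway between the tips of the shut fingers; the grasp point (between the pads) lies 19 mm behind it; z points along the fingers, y is the line along which they close (so a half turn about z gives the same grasp; the last joint's range is limited). The gripper opens to 85 mm and grips with 20 to 120 N. Pads are 22 mm wide; open, the fingers measure 114 mm over their backs; the gripper's body (76 mm by 85 mm) begins 54 mm behind the grasp point. The pads swing forward as they close: fully open they stand 13 mm farther back than shut.
Start: joints at [1.224, 0.591, 0.048, 1.609, -0.033, 0.943, -0.034], TCP at [182.037, -701.778, 231.302] pointing down, gripper open.
Joint ranges: [-2.69, 2.69], [-0.47, 2.24], [-1.27, 1.36], [0.19, 2.51], [-1.53, 4.68], [0.08, 2.07], [-3.09, 3.09]. Speed limits (rad/s): [2.57, 2.57, 3.14, 3.14, 3.14, 3.14, 3.14].

## Interface

Orientations are given as a unit quaternion [x, y, z, w].
In Python, from bench import read_state, read_camera, camera_model, sign_off gives the robot as it stands.
- The arm moves only by the tool jog_arm, never from a script. Its argument "moves" is a list of rows, each a list of 5 numbers: the shift along the tool's x, y, z in cm, then the turn about the tool's z in rad, then the opening, from 0 (shut) to 1 (fully open). A call has exactly 5 rows; each row is the pose to reach, as a shift and turn from the pose commanded when the call began, along the tool's axes at that moment; what a row does not reach only later rows make up. A row lasts 1/12 s, in which the tool goes at most 41.7 mm and 7.16 degrees, less where a joint would pass 70% of its speed; a pose out of reach is approached as far as the arm can. A call with a gripper value outside its range is refused whole. The fingers move at their own pace and stop on an object; "newtons" is the grip in N (left out, the last holds). Time passes only in rows, so rows that repeat a pose let the fingers close, or fill a call up. It gives the time, the measured TCP pose, the force, the opening and the grip force at its end, in the units of the state.
- read_state(): the state, without advancing time (a new reading comes with each control period).
- read_camera(name): name is "scene" or "top" or "wrist"; returns the picture (480x640x3 uint8, red, green, blue); there is no depth.
- camera_model(name): a dict with "K" (3x3 intrinsics, pixels), "rvec" (rotation vector, rad) and "tvec" (3), from world to camera coordinates, as OpenCV has them. Camera axes: x right, y down, z forward; pixel columns grow to the right and rows downward; lengths in mm; the calibration is good to about 2 mm. The wrist camera is an equidistant fisheye: a pixel r from the principal point sees the ray r / f radians off the axis. A picture is of the moment at which its call begins: read the wrist's pose just before it. camera_model takes no time and is no camera call; for the wrist camera it gives the pose at the moment of the call.
- sign_off(): hands the job in; it is judged then, once.
The state is a dict: "time": time; "joint_pos": joint angles; "qd": joint speeds; "joint_torque": joint torques, N m; "tcp_pos": TCP position; "tool_rot": TCP orientation; "wrist_force": force on the tool from outside, world axes, zero at the start; "moment": the same for the moment, N m; "gripper_width": finger opening in mm; "finger_force": force on a finger pad.
Only numpy, scipy, OpenCV 4.12 (cv2) and the standard library are available. Lean on these libraries where they do the work, as an engineer would, in place of code of your own. Each camera call takes 0.05 s, during which the arm holds its last target. There are 200 camera calls.

## Task

Clean the dirty parts in the hand spinner: put every connector and mains inlet from the grey mat into its basket, press the red spray cap fully down and let it come back up, then, with the parts still in the basket, turn the crank exactly three full turns clockwise (seen from above) so that it ends over its yellow mark again, without going past and coming back. Then lay all the parts side by side on the green mat, and leave the crank and everything else on the bench as they are.

Things in the scene. Friction and masses are not known exactly. Their poses are not given: they have to be found in the camera images.
- connector_a: D-sub panel connector, black body with bright flange, pins up: 40 (long, own y) x 12 (own x) x 14 (z) mm. Origin: centre of its underside (its widest level is the flange 6-8 mm above the origin; the body below and above is 10 mm wide). Grasp across its 12 mm width. 18 g nominal. It may be absent
- connector_b: D-sub panel connector, black body with bright flange, pins up: 40 (long, own y) x 12 (own x) x 14 (z) mm. Origin: centre of its underside (its widest level is the flange 6-8 mm above the origin; the body below and above is 10 mm wide). Grasp across its 12 mm width. 18 g nominal. It may be absent
- connector_long: D-sub panel connector, black body with bright flange, pins up: 53 (long, own y) x 12 (own x) x 14 (z) mm. Origin: centre of its underside (its widest level is the flange 6-8 mm above the origin; the body below and above is 10 mm wide). Grasp across its 12 mm width. 18 g nominal. It may be absent
- inlet: black mains inlet lying face down on its bezel with three tags up. Bezel 34 (own x) x 58 (own y) x 4 mm at the bottom; above it, from 5 to 28 mm, the body, 28 (x) x 46 (y) mm, by which it is grasped across 28 mm; tags to 37 mm. Origin: centre of its underside. 35 g nominal. It may be absent
- grey_mat: fixed plain grey mat, 220 (own x) x 170 (own y) mm, 4 mm thick, on which the dirty parts lie. Origin: centre of its underside
- green_mat: fixed green mat, 220 (own x) x 170 (own y) mm, 4 mm thick, for the cleaned parts. Origin: centre of its underside. The two mats may swap sides
- spinner: fixed hand-cranked spinner: a grey base plate 250 (own x) x 290 (own y) mm with top at z = 22 mm, carrying a round basket, a crank and a spray canister. Origin: centre of its underside on the bench. In its own axes (mm): basket axis at (-50, 55); crank axis at (30, -85); canister axis at (85, 75). A yellow mark on the plate shows where the crank arm is parked, straight towards the spinner's own -y from the crank axis. The crank drives the basket one to one
- basket: shallow round aluminium basket of the spinner, open at the top, turning about its vertical axis with the crank. Inside radius 80 mm at the floor and 86 mm at the rim; floor top 5 mm above the origin (z = 35 mm), rim 21 mm above the origin (z = 51 mm). Origin: on the axis, centre of its underside
- crank (a joint): total angle of the crank in rad, 0 at the start (arm parked over the yellow mark), growing clockwise seen from above and counting on past a full turn (one turn = 6.283). Turning takes about 0.13 N m of friction and it stays where it is left
- knob_mid (a point): middle of the black crank knob, an upright cylinder 24 mm in diameter and 38 mm tall (z = 66 to 104 mm, this point at 85 mm) that swivels freely on its pin, 55 mm from the crank axis; the steel crank arm under it has its top at z = 64 mm. Gripped from above it can be led round in a circle with the gripper's heading unchanged
- spray_top (a point): centre of the top of the red spray cap (28 mm in diameter) on the aluminium canister with a green band; it is pressed straight down. Top at z = 112 mm when up
- spray_cap (a joint): travel of the spray cap in m: 0 up, 0.008 fully down against its stop; a spring resists with 2 N at first and 6 N at the bottom and returns it
- reel: blue wire reel, 66 mm diameter, 46 mm tall; bystander, origin at the centre of its underside
- glue_bottle: small white bottle with a red nozzle, 32 mm diameter, 90 mm tall; bystander, origin at the centre of its underside
- tape: roll of black tape, 62 mm diameter, 19 mm tall; bystander, origin at the centre of its underside
- brush: flat black ESD brush, 162 mm long, 9 mm thick; bystander, origin at the centre of its underside
- cutters: side cutters with red handles, 131 x 50 x 13 mm; bystander, origin at the centre of its underside
- pliers: snipe-nose pliers with blue handles, 162 x 50 x 13 mm; bystander, origin at the centre of its underside

How it is judged:
By the outcome, as a careful person would: the job done as asked, in the order asked, and still so for the second after the job is handed in, with the robot touching nothing.
Of connector_a, connector_b, connector_long, inlet only 2 to 3 are there at a start; the rules pass over those that are not, and their reading is None.
At some moment in a run one of connector_a, connector_b, connector_long, inlet may be knocked a few centimetres aside while the robot is not near it.
Once in a run the grip may slacken for a moment while it holds something.
It also fails if it takes over 210 s, if anything falls off the work surface, if the arm or the gripper's body presses on something with over 40 N, if the wrist force passes 120 N, or if a joint passes its speed limit or range.

## Working session

There is one attempt and no reset: what is moved stays moved. The work goes in short steps, Python scripts to look and compute and a tool call to move; the robot and the scene stay as the last step left them, time stands still between calls to the robot, and variables do not carry over. Pictures are saved under pics/ and viewed, at most 14 in all, crops included, and the job is handed in when it is done.

Besides the shell and the picture viewer there is one more tool, called after ">>>" as name(argument=value, ...) on one line, values as JSON. jog_arm: Moves the arm, as the interface text tells. Its arguments: {"type":"object","properties":{"moves":{"type":"array","items":{"type":"array","items":{"type":"number"}}},"newtons":{"type":"number"}},"required":["moves"]}

```bash
mkdir -p pics; ls; cat > h.py <<'E'
import numpy as np, cv2
from bench import read_state, read_camera, camera_model, sign_off
def save(name,img): cv2.imwrite('pics/'+name+'.png',img[:,:,::-1])
def cast(m,uv,z,fish=False):
    K=np.array(m['K'],float);R=cv2.Rodrigues(np.array(m['rvec'],float))[0];t=np.array(m['tvec'],float).ravel()
    uv=np.atleast_2d(np.array(uv,float));out=[]
    for p in uv:
        a=np.array([(p[0]-K[0,2])/K[0,0],(p[1]-K[1,2])/K[1,1]])
        if fish:
            th=np.hypot(*a);d=np.array([*(a/max(th,1e-9)*np.sin(th)),np.cos(th)])
        else: d=np.array([*a,1.])
        d=R.T@d;c=-R.T@t
        out.append(c+d*(z-c[2])/d[2])
    return np.array(out)
def proj(m,P):
    return cv2.projectPoints(np.atleast_2d(np.array(P,float)),np.array(m['rvec'],float),np.array(m['tvec'],float),np.array(m['K'],float),None)[0][:,0]
E
python3 - <<'E'
from h import *
for n in('scene','top'):
    im=read_camera(n);save(n+'0',im);m=camera_model(n);R=cv2.Rodrigues(np.array(m['rvec']))[0];print(n,m['K'],-R.T@np.array(m['tvec']).ravel())
s=read_state();print(s)
E
```

```text
pics
scene [[539.61776503   0.         318.10371985]
 [  0.         539.61776503 233.69654878]
 [  0.           0.           1.        ]] [-417.40009368 -607.21022067 1040.48686155]
top [[561.74737023   0.         318.41460128]
 [  0.         561.74737023 240.38442052]
 [  0.           0.           1.        ]] [ 319.31187101  -13.07502705 1268.11252598]
{'time': 0.1, 'joint_pos': array([ 1.22354555,  0.59203455,  0.04832004,  1.60973365, -0.03331926,
        0.94272868, -0.03368945]), 'qd': array([-2.25539822e-04, -7.23089785e-04, -4.20432004e-05, -3.65114713e-03,
       -1.17180769e-03,  8.23239701e-04, -1.32746827e-04]), 'joint_torque': array([ 5.10536134e-03, -5.49994934e+01,  1.55339934e+00, -1.98823965e+01,
        9.69870627e-03,  3.85787615e-03,  1.34422862e-06]), 'tcp_pos': array([ 181.8090224 , -701.03090531,  230.23566137]), 'tool_rot': array([ 9.91957426e-01,  1.26567628e-01, -1.87472398e-04, -1.03250753e-03]), 'wrist_force': array([-0.80956466, -0.1671212 ,  0.59531031]), 'moment': array([ 0.01686367, -0.07723485, -0.01564425]), 'finger_force': 0.0, 'gripper_width': 85.317011629759}
```

View pics/scene0.png

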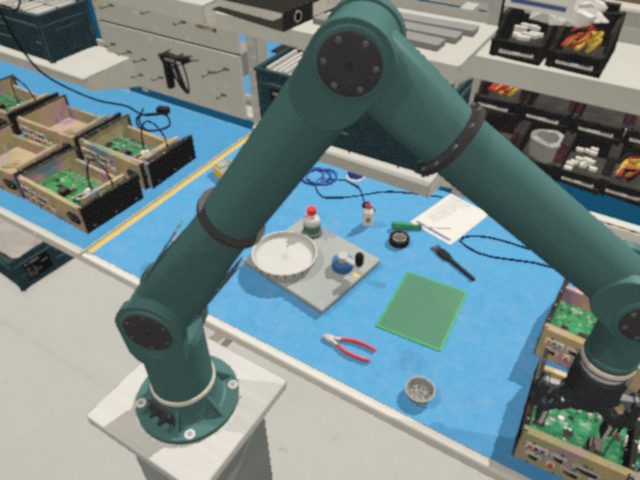

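View pics/top0.png

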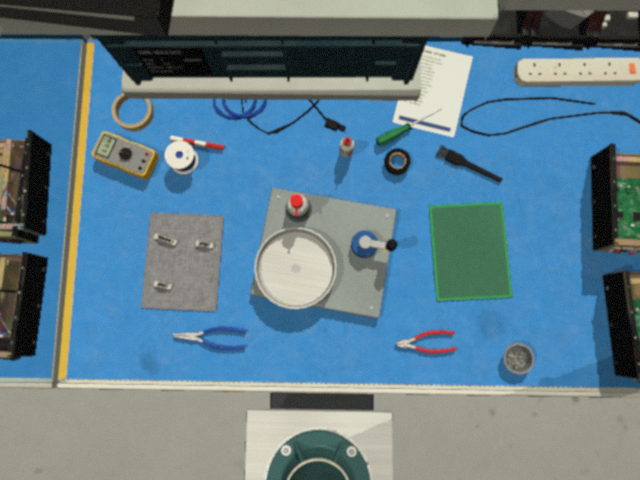

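```bash
python3 - <<'E'
from h import *
m=camera_model('top'); R=cv2.Rodrigues(np.array(m['rvec']))[0]; print(R.round(3))
im=cv2.imread('pics/top0.png');hsv=cv2.cvtColor(im,cv2.COLOR_BGR2HSV)
print('conn',cast(m,[(165,240),(204,245),(162,286)],12).round())
def box(mask,roi,z,name):
    x0,y0,x1,y1=roi;k=np.zeros_like(mask);k[y0:y1,x0:x1]=mask[y0:y1,x0:x1]
    k=cv2.morphologyEx(k,cv2.MORPH_CLOSE,np.ones((5,5),np.uint8))
    cs=cv2.findContours(k,cv2.RETR_EXTERNAL,cv2.CHAIN_APPROX_NONE)[0];c=max(cs,key=cv2.contourArea)
    P=cast(m,c[:,0],z)[:,:2].astype(np.float32);r=cv2.minAreaRect(P);print(name,np.round(r[0]),np.round(r[1]),r[2]);return c
blue=cv2.inRange(hsv,(95,120,60),(125,255,255))
nb=cv2.bitwise_not(blue)
box(nb,(135,205,230,318),4,'grey')
g=cv2.inRange(hsv,(50,80,30),(90,255,255));box(g,(420,195,520,310),4,'green')
box(nb,(245,180,405,330),22,'plate')
red=cv2.inRange(hsv,(0,140,90),(8,255,255))|cv2.inRange(hsv,(172,140,90),(180,255,255))
box(red,(280,185,315,225),112,'cap')
big=cv2.resize(im[180:335,130:410],None,fx=2.85,fy=2.85,interpolation=cv2.INTER_CUBIC);cv2.imwrite('pics/topbig.png',big)
E
```

```text
[[ 0.013 -1.    -0.013]
 [-0.987 -0.011 -0.161]
 [ 0.161  0.015 -0.987]]
conn [[521. 356.  12.]
 [510. 266.  12.]
 [416. 356.  12.]]
grey [475. 315.] [173. 223.] 87.8331069946289
green [ 506. -336.] [220. 170.] 3.4341769218444824
plate [490.  -8.] [306. 267.] 80.31159210205078
cap [583.  53.] [47. 21.] 1.218180537223816
```

View pics/topbig.png

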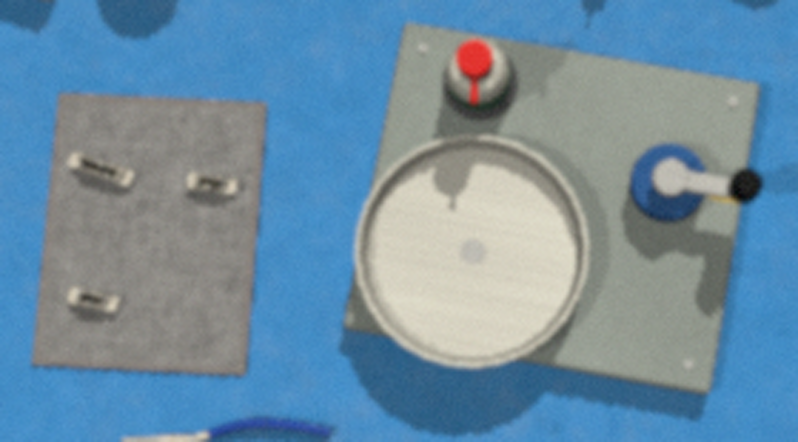

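>>> jog_arm(moves=[[2.7, -1.8, 0, 0, 1], [5.4, -3.6, 0, 0, 1], [8.1, -5.4, 0, 0, 1], [10.8, -7.2, 0, 0, 1], [13.5, -9, 0, 0, 1]])

```text
time: 0.52
tcp_pos: [290.7, -579.2, 230.8]
tool_rot: [0.992, 0.126, -0.0, -0.001]
wrist_force: [0.9, -0.3, -0.1]
gripper_width: 85.5
finger_force: 0.0
```

>>> jog_arm(moves=[[2.7, -1.8, 0, 0, 1], [5.4, -3.6, 0, 0, 1], [8.1, -5.4, 0, 0, 1], [10.8, -7.2, 0, 0, 1], [13.5, -9, 0, 0, 1]])

```text
time: 0.93
tcp_pos: [398.8, -458.1, 230.9]
tool_rot: [0.992, 0.127, -0.0, -0.0]
wrist_force: [0.9, -0.2, -0.5]
gripper_width: 85.5
finger_force: 0.0
```

>>> jog_arm(moves=[[2.7, -1.8, 0, 0, 1], [5.4, -3.6, 0, 0, 1], [8.1, -5.4, 0, 0, 1], [10.8, -7.2, 0, 0, 1], [13.5, -9, 0, 0, 1]])

```text
time: 1.35
tcp_pos: [506.8, -337.2, 230.9]
tool_rot: [0.992, 0.127, -0.0, -0.0]
wrist_force: [0.2, -0.1, -0.7]
gripper_width: 85.0
finger_force: 0.0
```

>>> jog_arm(moves=[[0, 0, 0, -0.12, 1], [0, 0, 0, -0.24, 1], [0, 0, 0, -0.36, 1], [0, 0, 0, -0.48, 1], [0, 0, 0, -0.6, 1]])

```text
time: 1.77
tcp_pos: [506.0, -338.4, 230.8]
tool_rot: [0.909, 0.417, -0.0, -0.0]
wrist_force: [0.0, 0.1, -0.8]
gripper_width: 85.4
finger_force: 0.0
```

>>> jog_arm(moves=[[0, 0, 0, -0.12, 1], [0, 0, 0, -0.24, 1], [0, 0, 0, -0.36, 1], [0, 0, 0, -0.48, 1], [0, 0, 0, -0.6, 1]])

```text
time: 2.18
tcp_pos: [505.8, -338.6, 230.8]
tool_rot: [0.745, 0.667, -0.0, -0.001]
wrist_force: [0.3, 0.3, 0.1]
gripper_width: 85.3
finger_force: 0.0
```

>>> jog_arm(moves=[[0, 0, 0, -0.06, 1], [0, 0, 0, -0.118, 1], [0, 0, 0, -0.118, 1], [0, 0, 0, -0.118, 1], [0, 0, 0, -0.118, 1]])

```text
time: 2.6
tcp_pos: [506.0, -338.7, 231.1]
tool_rot: [0.707, 0.707, -0.0, -0.0]
wrist_force: [-0.1, -0.1, 1.0]
gripper_width: 85.3
finger_force: 0.0
```

```bash
cat >> h.py <<'E'
def tool():
    s=read_state();x,y,z,w=s['tool_rot'];from scipy.spatial.transform import Rotation as Ro
    return s,Ro.from_quat([x,y,z,w]).as_matrix()
def go(P):
    s,R=tool();d=R.T@(np.array(P,float)-s['tcp_pos']);return (d/10).round(2)
def st():
    s,R=tool();print('t',round(s['time'],2),'tcp',s['tcp_pos'].round(1),'tx',R[:2,0].round(3),'ty',R[:2,1].round(3),'f',s['wrist_force'].round(1),'w',round(s['gripper_width'],1),'ff',round(s['finger_force'],1),'q',s['joint_pos'].round(2))
E
python3 - <<'E'
from h import *
st();im=read_camera('wrist');save('w_green',im);m=camera_model('wrist');print(m)
R=cv2.Rodrigues(np.array(m['rvec']))[0];print(R.round(3),-R.T@np.array(m['tvec']).ravel())
E
```

```text
t 2.6 tcp [ 506.  -338.7  231.1] tx [0. 1.] ty [ 1. -0.] f [-0.1 -0.1  1. ] w 85.3 ff 0.0 q [ 0.76  0.46 -0.34  1.87  0.2   0.84  0.32]
{'K': array([[371.64829954,   0.        , 311.07573265],
       [  0.        , 371.64829954, 238.90317637],
       [  0.        ,   0.        ,   1.        ]]), 'rvec': array([-2.87819876e+00, -1.00013075e-04,  2.06841810e-03]), 'tvec': array([-506.36093454, -361.13900876,  289.95001801])}
[[ 1.    -0.    -0.001]
 [ 0.    -0.966  0.26 ]
 [-0.001 -0.26  -0.966]] [ 506.85959155 -273.25339111  373.25558444]
```

View pics/w_green.png

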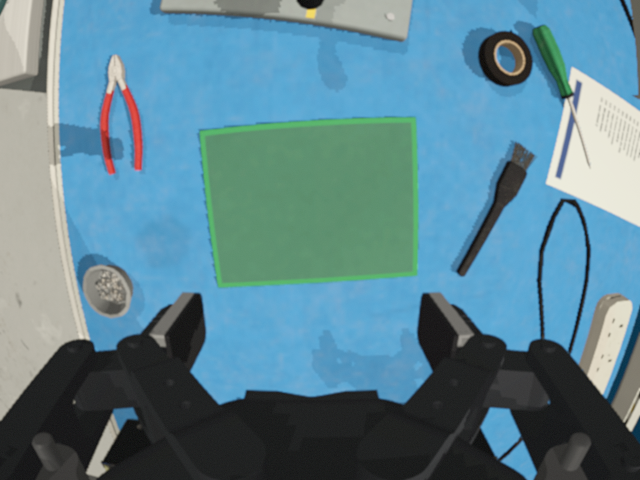

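```bash
cat >> h.py <<'E'
def snap(n):
    import pickle
    m=camera_model('wrist');im=read_camera('wrist');save(n,im);pickle.dump(m,open('pics/'+n+'.pkl','wb'));st()
def load(n):
    import pickle
    return cv2.imread('pics/'+n+'.png'),pickle.load(open('pics/'+n+'.pkl','rb'))
E
```

>>> jog_arm(moves=[[4, 0, 0, 0, 1], [8, 0, 0, 0, 1], [12, 0, 0, 0, 1], [16, 0, 0, 0, 1], [20, 0, 0, 0, 1]])

```text
time: 3.07
tcp_pos: [505.8, -137.0, 231.4]
tool_rot: [0.707, 0.707, 0.0, 0.0]
wrist_force: [0.9, -0.3, 0.2]
gripper_width: 85.3
finger_force: 0.0
```

```bash
python3 -c "
from h import *
snap('w1')"
```

```text
t 3.12 tcp [ 506.  -126.3  231.8] tx [-0.012  1.   ] ty [1.    0.012] f [-0.4  6.3 -0.2] w 85.7 ff 0.0 q [ 0.47  0.36 -0.39  2.05  0.19  0.77 -0.02]
```

>>> jog_arm(moves=[[4, 0, 0, 0, 1], [8, 0, 0, 0, 1], [12, 0, 0, 0, 1], [16, 0, 0, 0, 1], [19, 0, 0, 0, 1]])

```text
time: 3.53
tcp_pos: [505.7, 55.0, 231.7]
tool_rot: [0.706, 0.708, 0.001, -0.0]
wrist_force: [0.2, 0.5, -0.7]
gripper_width: 85.2
finger_force: 0.0
```

```bash
python3 -c "
from h import *
snap('w2')"
```

```text
t 3.58 tcp [505.9  62.  232.3] tx [-0.012  1.   ] ty [1.    0.012] f [-0.3  4.3  0.2] w 85.1 ff 0.0 q [ 0.14  0.35 -0.44  2.08  0.2   0.76 -0.41]
```

>>> jog_arm(moves=[[4, -0.7, 0, 0, 0.6], [8, -1.4, 0, 0, 0.6], [12, -2.1, 0, 0, 0.6], [16, -2.8, 0, 0, 0.6], [19, -3.6, 0, 0, 0.6]])

```text
time: 4.0
tcp_pos: [469.4, 244.8, 231.7]
tool_rot: [0.706, 0.708, 0.001, -0.0]
wrist_force: [0.1, 0.4, -0.5]
gripper_width: 51.0
finger_force: 0.0
```

```bash
python3 -c "
from h import *
snap('w3')
a=np.hstack([cv2.resize(load(n)[0],(400,300)) for n in('w1','w2')]);cv2.imwrite('pics/w12.png',a)"
```

```text
t 4.05 tcp [467.1 252.1 232.4] tx [-0.011  1.   ] ty [1.    0.011] f [-1.5  5.   1.4] w 51.4 ff 0.0 q [-0.21  0.38 -0.47  2.03  0.23  0.78 -0.81]
```

View pics/w12.png

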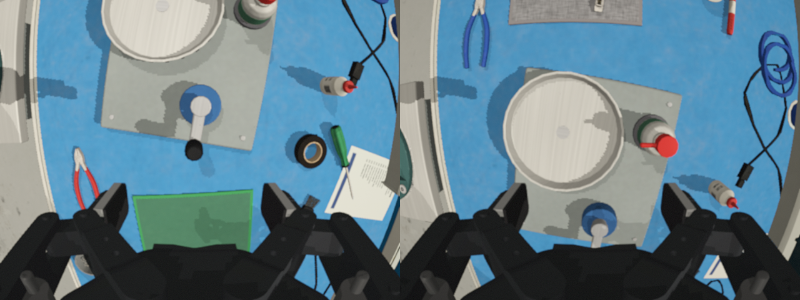

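View pics/w3.png

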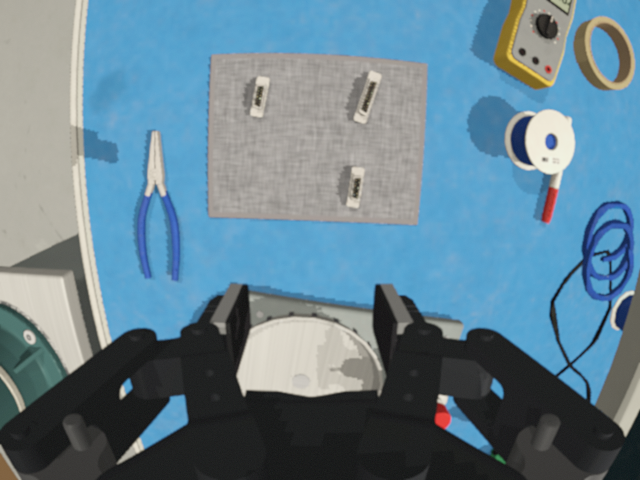

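>>> jog_arm(moves=[[2, 0, 0, 0, 0.6], [4, 0, 1, 0, 0.6], [5, 0, 2, 0, 0.6], [6, 0, 3, 0, 0.6], [6, 0, 3, 0, 0.6]])

```text
time: 4.47
tcp_pos: [468.6, 302.4, 199.6]
tool_rot: [0.706, 0.708, -0.001, -0.001]
wrist_force: [0.2, 0.3, 0.6]
gripper_width: 51.4
finger_force: 0.0
```

```bash
cat >> h.py <<'E'
def tri(mods,uvs):
    # least squares of rays; fisheye flags per model
    A=np.zeros((3,3));b=np.zeros(3)
    for (m,f),uv in zip(mods,uvs):
        p=cast(m,uv,0,f)[0];R=cv2.Rodrigues(np.array(m['rvec'],float))[0];c=-R.T@np.array(m['tvec'],float).ravel()
        d=(p-c)/np.linalg.norm(p-c);Q=np.eye(3)-np.outer(d,d);A+=Q;b+=Q@c
    return np.linalg.solve(A,b)
def conns(im,m,roi,z=11.5,thr=150,amin=150,fish=True):
    x0,y0,x1,y1=roi;hsv=cv2.cvtColor(im,cv2.COLOR_BGR2HSV);k=np.zeros(im.shape[:2],np.uint8)
    k[y0:y1,x0:x1]=cv2.inRange(hsv,(0,0,thr),(180,60,255))[y0:y1,x0:x1]
    k=cv2.morphologyEx(k,cv2.MORPH_CLOSE,np.ones((7,7),np.uint8));o=[]
    for c in cv2.findContours(k,cv2.RETR_EXTERNAL,cv2.CHAIN_APPROX_NONE)[0]:
        if cv2.contourArea(c)<amin: continue
        P=cast(m,c[:,0],z,fish)[:,:2].astype(np.float32);r=cv2.minAreaRect(P);B=cv2.boxPoints(r);e=[B[1]-B[0],B[2]-B[1]];l=max(e,key=np.linalg.norm)
        u,_=cv2.minAreaRect(c)[:2];ang=np.degrees(np.arctan2(l[1],l[0]))%180
        o.append((np.array(u),np.array(r[0]),sorted(r[1]),ang));print('px',np.round(u,1),'xy',np.round(r[0],1),'size',np.round(sorted(r[1]),1),'ang',round(ang,1))
    return o
E
python3 - <<'E'
from h import *
snap('w4')
m3=load('w3');m4=load('w4')
a=conns(*m3,(200,45,430,230));
im=m4[0];b=conns(*m4,(180,60,480,330))
for p in a:
    q=min(b,key=lambda q:np.hypot(*(q[1]-p[1])));print(tri([(m3[1],1),(m4[1],1)],[p[0],q[0]]).round(1))
E
```

```text
t 4.52 tcp [469.  301.1 200.2] tx [-0.002  1.   ] ty [1.    0.002] f [-0.6 -0.4  0. ] w 51.2 ff 0.0 q [-0.32  0.45 -0.45  2.    0.28  0.75 -0.93]
px [315.8 137.1] xy [474.8 314.9] size [165.8 214.4] ang 178.0
px [317.8 194.9] xy [474.7 316.6] size [165.3 214.3] ang 178.0
[474.9 314.9 -19.4]
```

```bash
python3 - <<'E'
from h import *
m3=load('w3');m4=load('w4')
for thr in (195,):
  a=conns(*m3,(212,58,425,222),thr=thr,amin=60)
  b=conns(*m4,(180,60,480,330),thr=thr,amin=60)
for p in a:
    q=min(b,key=lambda q:np.hypot(*(q[1]-p[1])));print(tri([(m3[1],1),(m4[1],1)],[p[0],q[0]]).round(1))
im=m4[0][60:330,180:480];print(cv2.cvtColor(im,cv2.COLOR_BGR2HSV)[...,2].max());cv2.imwrite('pics/w4c.png',cv2.resize(im,None,fx=2.2,fy=2.2))
E
```

```text
px [353.9 195.4] xy [512.3 257.5] size [11.5 22.7] ang 82.1
px [357.2 173.2] xy [515.1 279.6] size [12.2 13.2] ang 80.0
px [257. 110.] xy [417.4 341.8] size [11.6 11.9] ang 88.4
px [362.9 109.3] xy [519.9 342.7] size [11.7 25.4] ang 72.3
px [260.9  88.1] xy [421.3 363.3] size [12.4 23.8] ang 78.3
px [374.3  76.7] xy [530.9 375.8] size [10.  12.2] ang 160.2
px [356. 268.] xy [511.2 250.3] size [ 8.1 11.7] ang 179.9
px [360.7 243.5] xy [514.7 274.2] size [12.4 24.6] ang 82.0
px [369.5 167.5] xy [520.5 344.8] size [12.1 29.7] ang 72.9
px [257.  154.8] xy [420.2 355.7] size [12.7 40.1] ang 79.6
px [379.6 138.2] xy [529.1 371.4] size [12.6 20. ] ang 70.0
[507.5 262.5  45.9]
[511.5 281.8  37.4]
[ 402.3  351.7 -101.9]
[522.  343.9  -1.4]
[426.7 357.3  53.2]
[525.7 371.2  35.9]
230
```

View pics/w4c.png

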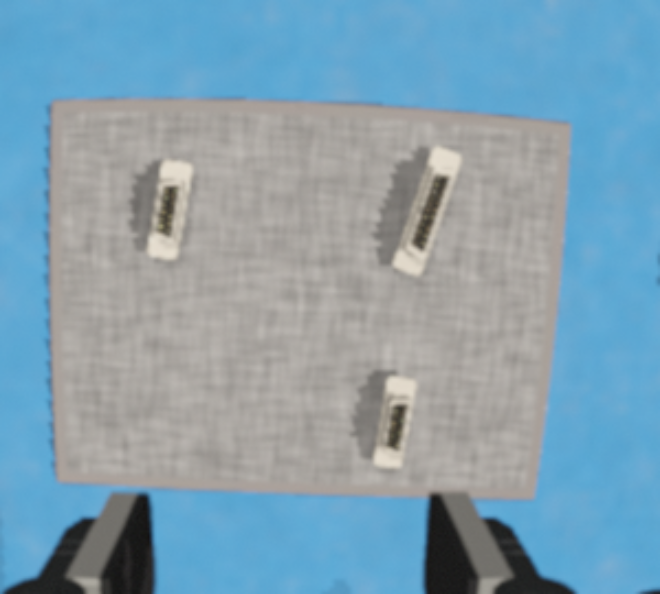

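```bash
sed -i 's/np.ones((7,7)/np.ones((13,13)/' h.py; python3 - <<'E'
from h import *
m3=load('w3');m4=load('w4')
a=conns(*m3,(212,58,425,222),thr=192,amin=60)
b=conns(*m4,(180,60,480,330),thr=192,amin=60)
for p in a:
    q=min(b,key=lambda q:np.hypot(*(q[1]-p[1])));print(tri([(m3[1],1),(m4[1],1)],[p[0],q[0]]).round(1))
E
```

```text
px [355.4 186.6] xy [513.6 266.2] size [12.2 40.2] ang 82.5
px [259.4  96.1] xy [419.9 355.6] size [12.3 39.7] ang 79.3
px [367.5  96.7] xy [524.3 355.6] size [12.3 52.6] ang 72.3
px [356.5 266.5] xy [511.6 251.6] size [11.  12.4] ang 2.0
px [362.5 239. ] xy [516.2 278.6] size [12.2 34.8] ang 91.9
px [257.  154.8] xy [420.2 355.7] size [12.7 40.1] ang 79.6
px [373.7 155.4] xy [524.2 355.7] size [12.8 53.2] ang 71.8
[525.3 257.  -68.2]
[419.8 355.7   9.7]
[524.5 355.7   9.1]
```

```bash
python3 - <<'E'
from h import *
T=cv2.imread('pics/top0.png');mt=camera_model('top');w1=load('w1');w2=load('w2')
def circ(im,kind,roi,ero=3):
    x0,y0,x1,y1=roi;h=cv2.cvtColor(im,cv2.COLOR_BGR2HSV)
    k=(cv2.inRange(h,(0,140,90),(10,255,255))|cv2.inRange(h,(170,140,90),(180,255,255))) if kind=='red' else cv2.inRange(h,(0,0,0),(180,255,60))
    k=k[y0:y1,x0:x1];k=cv2.morphologyEx(k,cv2.MORPH_OPEN,cv2.getStructuringElement(cv2.MORPH_ELLIPSE,(ero,ero)))
    c=max(cv2.findContours(k,cv2.RETR_EXTERNAL,cv2.CHAIN_APPROX_NONE)[0],key=cv2.contourArea);(u,v),r=cv2.minEnclosingCircle(c);M=cv2.moments(c)
    return (M['m10']/M['m00']+x0,M['m01']/M['m00']+y0),r
ct=circ(T,'red',(280,185,315,215),7);c2=circ(w2[0],'red',(370,180,460,270),13);print(ct,c2)
print('cap',tri([(mt,0),(w2[1],1)],[ct[0],c2[0]]).round(1),cast(mt,ct[0],111).round(1),cast(w2[1],c2[0],111,1).round(1))
kt=circ(T,'blk',(380,235,405,255));k1=circ(w1[0],'blk',(285,205,335,270));print(kt,k1)
print('knob',tri([(mt,0),(w1[1],1)],[kt[0],k1[0]]).round(1),cast(mt,kt[0],100).round(1),cast(w1[1],k1[0],95,1).round(1))
a=np.hstack([w1[0][60:280,160:460],w2[0][90:420,150:500][:220]]);print(a.shape)
cv2.imwrite('pics/sp.png',cv2.resize(a,None,fx=800/a.shape[1],fy=800/a.shape[1]))
E
```

```text
((296.13983739837397, 200.44552845528455), 6.5193023681640625) ((425.4207929215586, 232.58056831716863), 19.069074630737305)
cap [594.1  53.6 105.7] [[592.9  53.3 111. ]] [[592.3  54.9 111. ]]
((390.96153846153845, 244.77692307692308), 5.273251056671143) ((309.9036764705882, 239.44803921568626), 16.305707931518555)
knob [ 504.9 -149.5   84.6] [[ 502.  -147.3  100. ]] [[ 505.4 -147.2   95. ]]
(220, 650, 3)
```

View pics/sp.png

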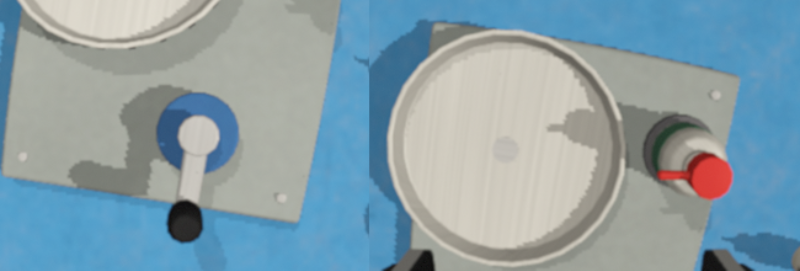

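>>> jog_arm(moves=[[2, 2, 0, 0.1, 0.4], [4, 4, 0, 0.2, 0.4], [5.46, 5.54, 0, 0.314, 0.4], [5.46, 5.54, 4, 0.314, 0.4], [5.46, 5.54, 8, 0.314, 0.4]], newtons=40)

```text
time: 4.93
tcp_pos: [529.2, 357.6, 123.7]
tool_rot: [0.809, 0.587, 0.005, 0.0]
wrist_force: [-0.2, -0.4, -1.5]
gripper_width: 34.1
finger_force: 0.0
```

>>> jog_arm(moves=[[0, 0, 2, 0, 0.4], [0, 0, 4, 0, 0.4], [0, 0, 6, 0, 0.4], [0, 0, 6, 0, 0.4], [0, 0, 6, 0, 0.4]])

```text
time: 5.35
tcp_pos: [525.0, 354.1, 60.9]
tool_rot: [0.809, 0.588, -0.001, 0.0]
wrist_force: [0.5, 0.1, -0.6]
gripper_width: 33.9
finger_force: 0.0
```

```bash
python3 - <<'E'
from h import *
snap('w5');print(go((524.3,355.7,7)))
im,m=load('w5');conns(im,m,(150,100,480,300),thr=192,amin=60)
E
```

```text
t 5.4 tcp [525.7 355.1  62. ] tx [0.309 0.951] ty [ 0.951 -0.309] f [ 0.5  0.7 -0.1] w 33.7 ff 0.0 q [-0.48  0.71 -0.27  1.91  0.33  0.56 -1.29]
[ 0.01 -0.15  5.5 ]
px [309.  255.5] xy [525.4 357.7] size [12.6 49.7] ang 71.5
```

View pics/w5.png

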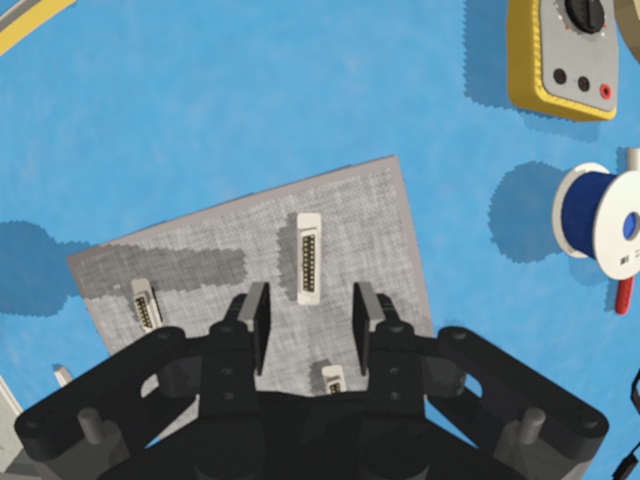

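>>> jog_arm(moves=[[0, 0, 2, 0, 0.4], [0, 0, 4, 0, 0.4], [0, 0, 5.5, 0, 0.4], [0, 0, 5.5, 0, 0], [0, 0, 5.5, 0, 0]])

```text
time: 5.82
tcp_pos: [525.6, 356.0, 7.4]
tool_rot: [0.809, 0.588, 0.001, 0.0]
wrist_force: [0.1, 0.3, -0.2]
gripper_width: 10.8
finger_force: 26.1
```

>>> jog_arm(moves=[[0, 0, 0, 0, 0], [0, 0, 0, 0, 0], [0, 0, 0, 0, 0], [0, 0, -3, 0, 0], [0, 0, -6, 0, 0]])

```text
time: 6.23
tcp_pos: [523.8, 354.9, 65.9]
tool_rot: [0.809, 0.588, -0.002, 0.0]
wrist_force: [0.2, 0.8, -0.4]
gripper_width: 10.2
finger_force: 39.1
```

>>> jog_arm(moves=[[-2, 0.2, -2, 0, 0], [-5, 0.5, -4, 0, 0], [-9, 0.8, -5, 0, 0], [-12, 1.1, -5, 0, 0], [-15, 1.4, -5, 0, 0]])

```text
time: 6.65
tcp_pos: [492.3, 207.4, 118.1]
tool_rot: [0.809, 0.588, 0.001, 0.001]
wrist_force: [0.1, -0.2, -0.3]
gripper_width: 9.9
finger_force: 39.1
```

>>> jog_arm(moves=[[-4, 0.3, 0, -0.1, 0], [-8, 0.6, 0, -0.2, 0], [-12, 1, 0, -0.314, 0], [-15.5, 1.4, 0, -0.314, 0], [-15.5, 1.4, 0, -0.314, 0]])

```text
time: 7.07
tcp_pos: [454.1, 47.9, 116.1]
tool_rot: [0.711, 0.704, -0.004, 0.001]
wrist_force: [-0.6, -0.6, -0.8]
gripper_width: 9.9
finger_force: 39.1
```

```bash
python3 - <<'E'
from h import *
snap('w6');print(go((456.3,55.9,40)))
im,m=load('w6');a=cast(m,[(0,0)],40,1);print(m['K'][0])
R=cv2.Rodrigues(np.array(m['rvec']))[0];c=-R.T@np.array(m['tvec']).ravel();print(c)
E
```

```text
t 7.12 tcp [456.2  52.  116.5] tx [0.007 1.   ] ty [ 1.    -0.007] f [ 0.   0.3 -0.7] w 10.0 ff 39.1 q [ 0.1   0.49 -0.41  2.27  0.44  0.46 -0.67]
[0.41 0.02 7.65]
[371.64829954   0.         311.07573265]
[456.19881596 114.32885505 257.73069789]
```

View pics/w6.png

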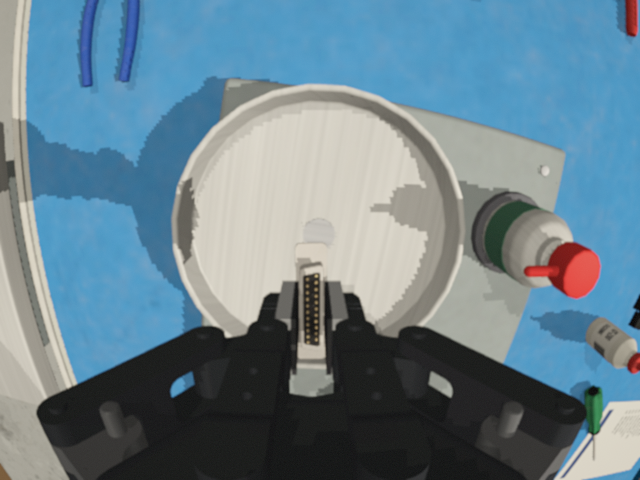

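```bash
python3 - <<'E'
from h import *
m=load('w6')[1];print(cast(m,(318,232),35,1).round(1))
print('rim L,R,top',cast(m,[(172,225),(464,215),(315,85)],51,1).round(1))
st();print(go((456.3,55.9,40)))
E
```

```text
[[458.5  56.9  35. ]]
rim L,R,top [[370.8  66.4  51. ]
 [546.2  71.1  51. ]
 [457.3 144.2  51. ]]
t 7.12 tcp [456.2  52.  116.5] tx [0.007 1.   ] ty [ 1.    -0.007] f [ 0.   0.3 -0.7] w 10.0 ff 39.1 q [ 0.1   0.49 -0.41  2.27  0.44  0.46 -0.67]
[0.41 0.02 7.65]
```

>>> jog_arm(moves=[[0.2, 0, 2, 0, 0], [0.4, 0.1, 4, 0, 0], [0.4, 0.1, 5, 0, 0], [0.4, 0.1, 5, 0, 0], [0.4, 0.1, 5, 0, 0]])

```text
time: 7.53
tcp_pos: [459.1, 62.5, 66.5]
tool_rot: [0.706, 0.708, 0.0, -0.0]
wrist_force: [-0.2, -0.4, -0.8]
gripper_width: 10.1
finger_force: 39.1
```

```bash
python3 -c "
from h import *
st();print(go((458,56.5,39)))"
```

```text
t 7.53 tcp [459.1  62.5  66.5] tx [-0.003  1.   ] ty [1.    0.003] f [-0.2 -0.4 -0.8] w 10.1 ff 39.1 q [ 0.    0.58 -0.31  2.29  0.53  0.34 -0.76]
[-0.6  -0.11  2.74]
```

>>> jog_arm(moves=[[-0.3, 0, 1.2, 0, 0], [-0.5, 0, 2.2, 0, 0], [-0.5, 0, 2.75, 0, 0], [-0.5, 0, 2.75, 0, 0], [-0.5, 0, 2.75, 0, 0.27]])

```text
time: 7.95
tcp_pos: [459.1, 56.7, 39.3]
tool_rot: [0.707, 0.708, 0.0, 0.0]
wrist_force: [0.4, -0.8, 0.3]
gripper_width: 20.9
finger_force: 0.0
```

>>> jog_arm(moves=[[0, 0, 0, 0, 0.27], [0, 0, 0, 0, 0.27], [0, 0, -3, 0, 0.27], [0, 0, -7, 0, 0.4], [0, 0, -11, 0, 0.4]])

```text
time: 8.37
tcp_pos: [457.5, 56.1, 149.8]
tool_rot: [0.707, 0.708, -0.001, -0.001]
wrist_force: [1.7, -0.8, -0.1]
gripper_width: 34.1
finger_force: 0.0
```

>>> jog_arm(moves=[[4, 0, -2, 0, 0.4], [8, 0, -4, 0, 0.4], [12, 0, -5, 0, 0.4], [16, 0, -5, 0, 0.4], [20, 0, -5, 0, 0.4]])

```text
time: 8.78
tcp_pos: [459.0, 255.7, 200.7]
tool_rot: [0.707, 0.707, 0.002, 0.001]
wrist_force: [0.3, 0.6, -0.8]
gripper_width: 34.1
finger_force: 0.0
```

>>> jog_arm(moves=[[3, 0.2, 0, 0, 0.4], [4.5, 0.5, 0, 0, 0.4], [4.5, 0.5, 0, 0, 0.4], [4.5, 0.5, 0, 0, 0.4], [4.5, 0.5, 0, 0, 0.4]])

```text
time: 9.2
tcp_pos: [463.3, 296.5, 198.3]
tool_rot: [0.707, 0.707, -0.001, 0.001]
wrist_force: [0.6, -0.4, -0.6]
gripper_width: 34.1
finger_force: 0.0
```

```bash
python3 - <<'E'
from h import *
snap('w7')
im,m=load('w7');conns(im,m,(180,60,480,330),thr=192,amin=60)
print(cv2.cvtColor(im,cv2.COLOR_BGR2HSV)[100:300:40,200:460:40,2])
E
```

```text
t 9.25 tcp [463.4 296.2 198.3] tx [0.002 1.   ] ty [ 1.    -0.002] f [ 0.1 -0.   0.8] w 34.4 ff 0.0 q [-0.25  0.46 -0.53  2.02  0.34  0.75 -1.  ]
px [361.5 261. ] xy [510.9 251.1] size [ 9.9 12.4] ang 179.7
px [368.9 231.5] xy [516.7 279.4] size [12.8 39.6] ang 110.7
px [261.8 148. ] xy [420.1 355.7] size [12.7 40.1] ang 79.0
[[211 170 169 164 199 210 211]
 [208 172 173 164 172 173 171]
 [213 177 171 175 177 188 190]
 [210 179 171 179 175 172 209]
 [212 175 154 180 224 162 212]]
```

>>> jog_arm(moves=[[2, -1.5, 0, 0.1, 0.4], [4, -3, 0, 0.188, 0.4], [5.95, -4.3, 2, 0.188, 0.4], [5.95, -4.3, 6, 0.188, 0.4], [5.95, -4.3, 10, 0.188, 0.4]])

```text
time: 9.67
tcp_pos: [421.1, 359.3, 99.5]
tool_rot: [0.77, 0.638, 0.002, -0.0]
wrist_force: [1.4, -0.7, -0.4]
gripper_width: 34.4
finger_force: 0.0
```

>>> jog_arm(moves=[[0, 0, 2, 0, 0.4], [0, 0, 4, 0, 0.4], [0, 0, 4, 0, 0.4], [0, 0, 4, 0, 0.4], [0, 0, 4, 0, 0.4]])

```text
time: 10.08
tcp_pos: [421.2, 357.9, 59.7]
tool_rot: [0.771, 0.637, 0.0, 0.0]
wrist_force: [0.7, -0.4, 0.6]
gripper_width: 34.1
finger_force: 0.0
```

```bash
python3 - <<'E'
from h import *
snap('w8');print(go((420.1,355.7,7)))
im,m=load('w8');conns(im,m,(260,150,360,310),thr=192,amin=60)
E
```

```text
t 10.13 tcp [421.4 358.5  60.2] tx [0.187 0.982] ty [ 0.982 -0.187] f [-0.4  0.8 -0.6] w 34.3 ff 0.0 q [-0.54  0.66 -0.35  2.1   0.48  0.46 -1.44]
[-0.31 -0.09  5.32]
px [308.5 266.5] xy [420.  356.2] size [12.8 39.9] ang 79.2
```

>>> jog_arm(moves=[[-0.2, -0.1, 2, 0, 0.4], [-0.2, -0.1, 4, 0, 0.4], [-0.2, -0.1, 5.3, 0, 0.4], [-0.2, -0.1, 5.3, 0, 0], [-0.2, -0.1, 5.3, 0, 0]])

```text
time: 10.55
tcp_pos: [419.5, 357.0, 6.7]
tool_rot: [0.77, 0.638, 0.001, 0.0]
wrist_force: [-0.3, 0.1, -0.1]
gripper_width: 11.1
finger_force: 26.5
```

>>> jog_arm(moves=[[0, 0, 0, 0, 0], [0, 0, 0, 0, 0], [0, 0, -3, 0, 0], [0, 0, -6, 0, 0], [0, 0, -10, 0, 0]])

```text
time: 10.97
tcp_pos: [418.1, 355.7, 106.2]
tool_rot: [0.77, 0.638, -0.002, 0.0]
wrist_force: [0.3, 0.3, -0.5]
gripper_width: 10.3
finger_force: 39.1
```

>>> jog_arm(moves=[[-3, 0.5, 0, 0, 0], [-6, 1, 0, 0, 0], [-9, 1.5, 0, 0, 0], [-12, 2, 0, 0, 0], [-15, 2.6, 0, 0, 0]])

```text
time: 11.38
tcp_pos: [416.8, 203.4, 107.0]
tool_rot: [0.77, 0.638, 0.001, 0.0]
wrist_force: [0.4, -0.4, -0.2]
gripper_width: 10.5
finger_force: 39.1
```

>>> jog_arm(moves=[[-4, 0.8, 0, -0.1, 0], [-8, 1.6, 0, -0.188, 0], [-12, 2.2, 0, -0.188, 0], [-14.3, 2.6, 0, -0.188, 0], [-14.3, 2.6, 0, -0.188, 0]])

```text
time: 11.8
tcp_pos: [414.1, 52.4, 106.1]
tool_rot: [0.71, 0.704, -0.003, 0.001]
wrist_force: [-0.4, 0.5, -1.0]
gripper_width: 10.2
finger_force: 39.1
```

>>> jog_arm(moves=[[0, 0, 2, 0, 0], [0, 0, 4, 0, 0], [0, 0, 4, 0, 0], [0, 0, 4, 0, 0], [0, 0, 4, 0, 0]])

```text
time: 12.22
tcp_pos: [416.1, 60.0, 66.6]
tool_rot: [0.706, 0.708, 0.001, 0.0]
wrist_force: [-0.4, -0.5, -1.5]
gripper_width: 10.4
finger_force: 39.1
```

```bash
python3 - <<'E'
from h import *
snap('w9');print(go((418,56.5,39)))
im,m=load('w9');R=cv2.Rodrigues(np.array(m['rvec']))[0];print(np.array(m['rvec']))
E
```

```text
t 12.27 tcp [416.3  59.9  66.7] tx [-0.002  1.   ] ty [1.    0.002] f [-0.2  0.5 -0.1] w 10.2 ff 39.1 q [ 0.01  0.56 -0.35  2.38  0.67  0.29 -0.93]
[-0.35  0.17  2.77]
[-2.87853217e+00 -2.93720040e-03 -6.64686794e-04]
```

>>> jog_arm(moves=[[-0.3, 0.1, 1.2, 0, 0], [-0.35, 0.2, 2.2, 0, 0], [-0.35, 0.2, 2.8, 0, 0], [-0.35, 0.2, 2.8, 0, 0], [-0.35, 0.2, 2.8, 0, 0.27]])

```text
time: 12.68
tcp_pos: [417.9, 56.0, 38.2]
tool_rot: [0.707, 0.708, 0.0, 0.0]
wrist_force: [0.8, -0.1, -0.3]
gripper_width: 20.8
finger_force: 0.0
```

>>> jog_arm(moves=[[0, 0, 0, 0, 0.27], [0, 0, 0, 0, 0.27], [0, 0, -3, 0, 0.27], [0, 0, -7, 0, 0.4], [0, 0, -11, 0, 0.4]])

```text
time: 13.1
tcp_pos: [416.1, 55.7, 148.6]
tool_rot: [0.706, 0.708, -0.001, -0.001]
wrist_force: [1.1, -0.7, 0.2]
gripper_width: 34.0
finger_force: 0.0
```

```bash
python3 -c "
from h import *
snap('w10')"
```

```text
t 13.15 tcp [420.3  56.6 154.7] tx [-0.001  1.   ] ty [1.    0.001] f [0.6 0.7 2.7] w 33.9 ff 0.0 q [ 0.24  0.4  -0.61  2.31  0.47  0.53 -0.74]
```

>>> jog_arm(moves=[[4, 1, -2, 0, 0.4], [8, 2, -4, 0, 0.4], [12, 3, -5, 0, 0.4], [16, 4, -5, 0, 0.4], [18, 5, -5, 0, 0.4]])

```text
time: 13.57
tcp_pos: [467.8, 240.1, 199.9]
tool_rot: [0.706, 0.708, 0.002, -0.0]
wrist_force: [0.5, 0.4, 1.0]
gripper_width: 34.0
finger_force: 0.0
```

>>> jog_arm(moves=[[0, 1, 0, 0, 0.4], [0, 2, 0, 0, 0.4], [0, 2, 0, 0, 0.4], [0, 2, 0, 0, 0.4], [0, 2, 0, 0, 0.4]])

```text
time: 13.98
tcp_pos: [486.6, 233.5, 197.2]
tool_rot: [0.708, 0.707, -0.001, 0.0]
wrist_force: [0.7, 0.7, -0.2]
gripper_width: 34.1
finger_force: 0.0
```

```bash
python3 - <<'E'
from h import *
snap('w11')
im,m=load('w11')
for t in (192,200,206): print(t);conns(im,m,(180,40,480,270),thr=t,amin=60)
E
```

```text
t 14.03 tcp [486.6 233.8 197.3] tx [0.001 1.   ] ty [ 1.    -0.001] f [-0.1 -0.3  0.6] w 34.4 ff 0.0 q [-0.05  0.47 -0.64  2.03  0.41  0.76 -0.95]
192
px [342.  173.4] xy [514.  269.9] size [13.7 47.7] ang 84.6
200
px [338.5 195. ] xy [511.1 250.7] size [ 9.  11.6] ang 0.3
px [342.1 170.6] xy [514.1 272.4] size [12.5 27.7] ang 81.7
206
px [338.5 195. ] xy [511.1 250.7] size [ 9.  11.6] ang 0.3
px [342.5 167.9] xy [514.4 274.9] size [12.2 21.6] ang 81.3
```

View pics/w11.png

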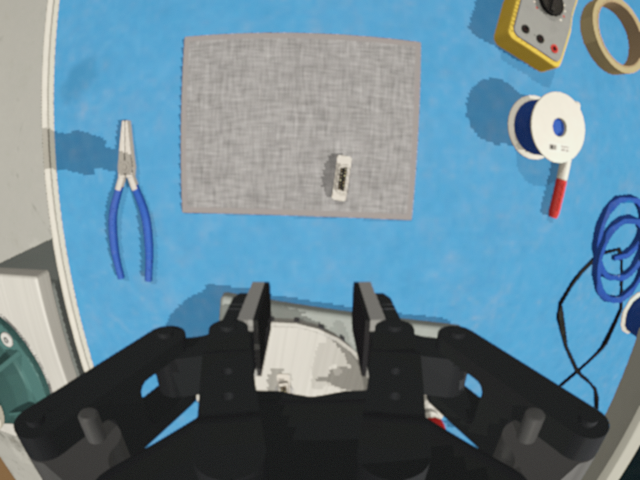

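>>> jog_arm(moves=[[1.5, 1.3, 0, 0.1, 0.4], [3.2, 2.7, 1, 0.131, 0.4], [3.2, 2.7, 4, 0.131, 0.4], [3.2, 2.7, 8, 0.131, 0.4], [3.2, 2.7, 11, 0.131, 0.4]])

```text
time: 14.45
tcp_pos: [513.9, 266.6, 86.2]
tool_rot: [0.752, 0.659, -0.001, 0.0]
wrist_force: [0.3, -1.4, -0.7]
gripper_width: 34.0
finger_force: 0.0
```

>>> jog_arm(moves=[[0, 0, 1.5, 0, 0.4], [0, 0, 2.8, 0, 0.4], [0, 0, 2.8, 0, 0.4], [0, 0, 2.8, 0, 0.4], [0, 0, 2.8, 0, 0.4]])

```text
time: 14.87
tcp_pos: [515.1, 268.2, 61.0]
tool_rot: [0.752, 0.66, 0.001, 0.0]
wrist_force: [-0.7, -0.2, 0.8]
gripper_width: 34.4
finger_force: 0.0
```

```bash
python3 - <<'E'
from h import *
snap('w12s');print(go((513.6,266,7)))
im,m=load('w12s');
for t in (192,200):conns(im,m,(270,150,360,320),thr=t,amin=60)
E
```

```text
t 14.92 tcp [515.3 268.3  61.2] tx [0.13  0.992] ty [ 0.992 -0.13 ] f [ 0.2  0.6 -0.9] w 34.0 ff 0.0 q [-0.24  0.69 -0.45  2.03  0.57  0.54 -1.23]
[-0.26 -0.15  5.42]
px [307.5 266. ] xy [513.6 266.3] size [12.3 39.5] ang 82.9
px [308. 266.] xy [513.9 266.3] size [11.8 39.5] ang 82.9
```

>>> jog_arm(moves=[[-0.2, -0.15, 2, 0, 0.4], [-0.2, -0.15, 4, 0, 0.4], [-0.2, -0.15, 5.4, 0, 0.4], [-0.2, -0.15, 5.4, 0, 0], [-0.2, -0.15, 5.4, 0, 0]])

```text
time: 15.33
tcp_pos: [513.0, 266.2, 6.5]
tool_rot: [0.752, 0.66, 0.0, 0.0]
wrist_force: [-0.5, 0.6, 0.5]
gripper_width: 11.0
finger_force: 26.6
```

>>> jog_arm(moves=[[0, 0, 0, 0, 0], [0, 0, 0, 0, 0], [0, 0, -3, 0, 0], [0, 0, -6, 0, 0], [0, 0, -10, 0, 0]])

```text
time: 15.75
tcp_pos: [511.6, 265.2, 106.2]
tool_rot: [0.751, 0.66, -0.002, -0.0]
wrist_force: [0.6, -1.0, -0.4]
gripper_width: 10.2
finger_force: 39.1
```

>>> jog_arm(moves=[[-3, 0.2, -1, 0, 0], [-6, 0.4, -2, 0, 0], [-9, 0.6, -2, 0, 0], [-12, 0.7, -2, 0, 0], [-14, 0.8, -2, 0, 0]])

```text
time: 16.17
tcp_pos: [502.3, 122.5, 126.9]
tool_rot: [0.752, 0.659, -0.0, 0.001]
wrist_force: [-0.1, -0.4, -0.3]
gripper_width: 10.6
finger_force: 39.1
```

>>> jog_arm(moves=[[-3, 0.1, 0, -0.1, 0], [-5, 0.3, 0, -0.131, 0], [-7, 0.4, 0, -0.131, 0], [-7, 0.4, 0, -0.131, 0], [-7, 0.4, 0, -0.131, 0]])

```text
time: 16.58
tcp_pos: [497.6, 55.0, 126.5]
tool_rot: [0.708, 0.706, 0.0, 0.001]
wrist_force: [-0.1, 0.8, -0.4]
gripper_width: 10.2
finger_force: 39.1
```

>>> jog_arm(moves=[[0, 0, 2, 0, 0], [0, 0, 4, 0, 0], [0, 0, 6, 0, 0], [0, 0, 6, 0, 0], [0, 0, 6, 0, 0]])

```text
time: 17.0
tcp_pos: [497.2, 57.8, 65.8]
tool_rot: [0.706, 0.708, -0.0, -0.0]
wrist_force: [-0.2, 0.3, 0.5]
gripper_width: 10.2
finger_force: 39.1
```

```bash
python3 - <<'E'
from h import *
snap('w13');print(go((498,56.5,39)))
E
```

```text
t 17.05 tcp [497.8  57.8  66.4] tx [-0.003  1.   ] ty [1.    0.003] f [ 0.2 -1.  -1.1] w 10.2 ff 39.1 q [ 0.15  0.63 -0.48  2.2   0.66  0.45 -0.86]
[-0.13  0.02  2.74]
```

>>> jog_arm(moves=[[-0.1, 0, 1.2, 0, 0], [-0.1, 0, 2.2, 0, 0], [-0.1, 0, 2.78, 0, 0], [-0.1, 0, 2.78, 0, 0], [-0.1, 0, 2.78, 0, 0.27]])

```text
time: 17.47
tcp_pos: [497.5, 55.4, 38.2]
tool_rot: [0.707, 0.708, 0.0, 0.0]
wrist_force: [0.2, 0.1, -0.9]
gripper_width: 21.0
finger_force: 0.0
```

>>> jog_arm(moves=[[0, 0, 0, 0, 0.27], [0, 0, 0, 0, 0.27], [0, 0, -3, 0, 0.27], [0, 0, -7, 0, 0.27], [0, 0, -11, 0, 0.27]])

```text
time: 17.88
tcp_pos: [496.1, 55.1, 148.7]
tool_rot: [0.707, 0.708, -0.001, -0.001]
wrist_force: [1.8, -1.3, -0.3]
gripper_width: 23.2
finger_force: 0.0
```

>>> jog_arm(moves=[[-2, 1, -3, 0, 0], [-4, 3, -5, 0, 0], [-4, 6, -5, 0, 0], [-4, 6, -5, 0, 0], [-4, 6, -5, 0, 0]])

```text
time: 18.3
tcp_pos: [558.8, 14.7, 198.7]
tool_rot: [0.708, 0.707, 0.001, 0.0]
wrist_force: [-1.6, 0.5, -0.4]
gripper_width: 0.0
finger_force: 0.0
```

```bash
python3 - <<'E'
from h import *
snap('w14');print(go((592.7,54,125)))
E
```

```text
t 18.35 tcp [556.9  15.2 197.9] tx [-0.001  1.   ] ty [1.    0.001] f [ 0.   1.2 -0.2] w -0.2 ff 0.0 q [ 0.39  0.5  -0.68  2.    0.44  0.79 -0.55]
[3.88 3.59 7.29]
```

View pics/w14.png

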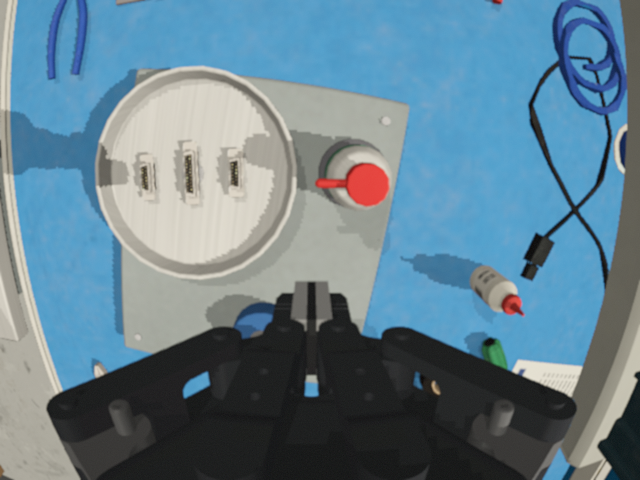

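```bash
python3 - <<'E'
from h import *
m=load('w14')[1];P=cast(m,(367.5,184.5),112,1)[0];print(P,tri([(m,1),(camera_model('top'),0)],[(367.5,184.5),(296.1,200.4)]));print(go((593,54.5,125)))
E
```

```text
[594.57729576  53.51124164 112.        ] [594.64713485  53.26529806 106.9011121 ]
[3.93 3.62 7.29]
```

>>> jog_arm(moves=[[2, 2, 0, 0, 0], [3.8, 3.6, 0, 0, 0], [3.8, 3.6, 3, 0, 0], [3.8, 3.6, 5, 0, 0], [3.8, 3.6, 6.5, 0, 0]])

```text
time: 18.77
tcp_pos: [590.5, 54.2, 130.7]
tool_rot: [0.706, 0.708, -0.002, -0.001]
wrist_force: [-0.2, 0.1, -0.4]
gripper_width: -0.3
finger_force: 0.0
```

```bash
python3 - <<'E'
from h import *
st();print(go((593,54.5,112)))
E
```

```text
t 18.77 tcp [590.5  54.2 130.7] tx [-0.004  1.   ] ty [1.    0.004] f [-0.2  0.1 -0.4] w -0.3 ff 0.0 q [ 0.26  0.63 -0.61  1.96  0.53  0.72 -0.67]
[0.03 0.26 1.87]
```

>>> jog_arm(moves=[[0, 0.3, 1, 0, 0], [0, 0.3, 1.6, 0, 0], [0, 0.3, 2, 0, 0], [0, 0.3, 2.2, 0, 0], [0, 0.3, 2.2, 0, 0]])

```text
time: 19.18
tcp_pos: [595.8, 53.6, 111.3]
tool_rot: [0.707, 0.708, -0.0, -0.0]
wrist_force: [-1.6, -0.0, 2.4]
gripper_width: -0.3
finger_force: 1.1
```

>>> jog_arm(moves=[[0, 0, 0.2, 0, 0], [0, 0, 0.4, 0, 0], [0, 0, 0.5, 0, 0], [0, 0, 0.6, 0, 0], [0, 0, 0.6, 0, 0]])

```text
time: 19.6
tcp_pos: [596.5, 53.6, 105.3]
tool_rot: [0.707, 0.707, 0.0, 0.0]
wrist_force: [-2.3, 0.6, 5.3]
gripper_width: -0.5
finger_force: 2.6
```

>>> jog_arm(moves=[[0, 0, 0.1, 0, 0], [0, 0, 0.2, 0, 0], [0, 0, 0.25, 0, 0], [0, 0, 0.3, 0, 0], [0, 0, 0.3, 0, 0]])

```text
time: 20.02
tcp_pos: [596.5, 53.6, 104.0]
tool_rot: [0.707, 0.708, -0.0, 0.001]
wrist_force: [-5.6, -0.3, 16.9]
gripper_width: 0.4
finger_force: 8.2
```

>>> jog_arm(moves=[[0, 0, -1, 0, 0], [0, 0, -3, 0, 0], [0, 0, -6, 0, 0], [0, 0, -6.5, 0, 0], [0, 0, -6.5, 0, 0]])

```text
time: 20.43
tcp_pos: [598.7, 53.4, 169.1]
tool_rot: [0.707, 0.707, 0.002, 0.002]
wrist_force: [-0.6, -1.5, -0.1]
gripper_width: -0.1
finger_force: 0.0
```

```bash
python3 - <<'E'
from h import *
st()
im=read_camera('top');cv2.imwrite('pics/top1.png',im[:,:,::-1]);h=cv2.cvtColor(im[:,:,::-1].copy(),cv2.COLOR_BGR2HSV)
print(go((504.5,-149.4,168)))
E
```

```text
t 20.43 tcp [598.7  53.4 169.1] tx [-0.  1.] ty [1. 0.] f [-0.6 -1.5 -0.1] w -0.1 ff 0.0 q [ 0.29  0.59 -0.64  1.93  0.49  0.78 -0.63]
[-20.23  -9.29  -0.07]
```

>>> jog_arm(moves=[[-4, -2, 0, 0, 0.6], [-8, -4, 0, 0, 0.6], [-12, -6, 0, 0, 0.6], [-16, -8, 0, 0, 0.6], [-20, -9.1, 0, 0, 0.6]])

```text
time: 20.9
tcp_pos: [505.9, -136.7, 165.2]
tool_rot: [0.706, 0.708, -0.001, -0.002]
wrist_force: [0.4, 0.1, 0.7]
gripper_width: 51.5
finger_force: 0.0
```

>>> jog_arm(moves=[[-0.3, 0, 0, 0, 0.6], [-0.3, 0, 0, 0, 0.6], [-0.3, 0, 0, 0, 0.6], [-0.3, 0, 0, 0, 0.6], [-0.3, 0, 0, 0, 0.6]])

```text
time: 21.32
tcp_pos: [509.9, -136.4, 166.8]
tool_rot: [0.706, 0.709, 0.001, -0.0]
wrist_force: [0.7, 1.1, 0.8]
gripper_width: 51.3
finger_force: 0.0
```

```bash
python3 - <<'E'
from h import *
snap('w15')
im,m=load('w15');h=cv2.cvtColor(im,cv2.COLOR_BGR2HSV)
y=cv2.inRange(h,(20,100,120),(35,255,255));y[:, :120]=0;y[:,520:]=0
for c in cv2.findContours(y,cv2.RETR_EXTERNAL,cv2.CHAIN_APPROX_NONE)[0]:
    if cv2.contourArea(c)>8: q=cv2.minAreaRect(c);print('yel',q,cast(m,q[0],22,1).round(1))
b=cv2.inRange(h,(100,120,40),(125,255,200))
cv2.imwrite('pics/w15c.png',cv2.resize(im[120:400,180:460],None,fx=2.1,fy=2.1))
E
```

```text
t 21.37 tcp [ 509.9 -136.4  166.9] tx [-0.005  1.   ] ty [1.    0.005] f [ 1.3 -0.9 -0.1] w 51.1 ff 0.0 q [ 0.67  0.51 -0.66  2.08  0.49  0.7  -0.31]
```

View pics/w15c.png

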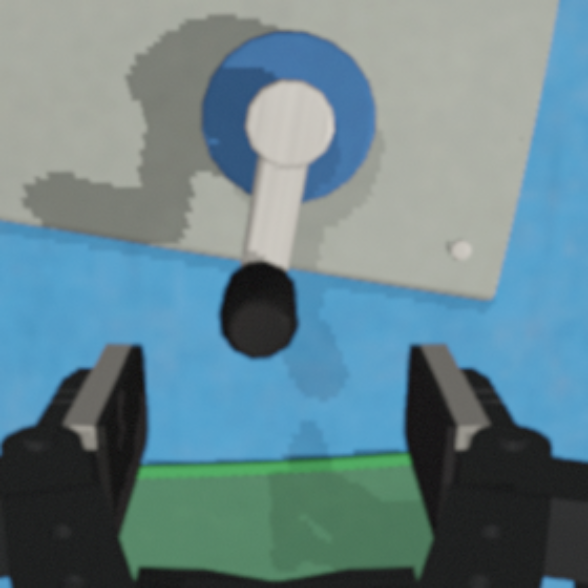

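```bash
python3 - <<'E'
from h import *
im,m=load('w15');m1=load('w1')[1]
print(cast(m,(303.3,276.2),104,1),'hub',cast(m,(318.1,178.6),68,1))
h=cv2.cvtColor(im,cv2.COLOR_BGR2HSV);k=cv2.inRange(h,(0,0,0),(180,255,70))[240:295,280:330];print(k.sum()//255)
c=max(cv2.findContours(k,0,1)[0],key=cv2.contourArea).reshape(-1,2)+[280,240]
lo=c[c[:,1]>276];x=cast(m,lo,104,1)[:,:2];A=np.c_[2*x,np.ones(len(x))];s=np.linalg.lstsq(A,(x**2).sum(1),rcond=None)[0];print('fit',s[:2],np.sqrt(s[2]+s[0]**2+s[1]**2))
print(tri([(m,1),(m1,1)],[(303.3,276.2),(184/2.667*1.0*0+ (185/1.2308+160),(222/1.2308+60))]))
print(go((504,-149.5,130)))
E
```

```text
[[ 505.84041824 -148.89698041  104.        ]] hub [[514.71802556 -95.25399891  68.        ]]
1273
fit [ 505.40748076 -147.01339421] 9.935381605070171
[ 506.15235039 -136.87792806  135.48067954]
[-1.31 -0.6   3.69]
```

>>> jog_arm(moves=[[-0.5, -0.2, 1, 0, 0.6], [-1.2, -0.4, 2, 0, 0.6], [-1.2, -0.4, 3.4, 0, 0.6], [-1.2, -0.4, 3.4, 0, 0.6], [-1.2, -0.4, 3.4, 0, 0.6]])

```text
time: 21.78
tcp_pos: [504.1, -150.6, 131.7]
tool_rot: [0.707, 0.707, -0.001, -0.001]
wrist_force: [0.1, 0.5, 0.2]
gripper_width: 51.3
finger_force: 0.0
```

>>> jog_arm(moves=[[0.25, 0.08, 1.5, 0, 0.6], [0.25, 0.08, 3, 0, 0.6], [0.25, 0.08, 4.5, 0, 0.6], [0.25, 0.08, 5.7, 0, 0.6], [0.25, 0.08, 5.7, 0, 0.6]], newtons=25)

```text
time: 22.25
tcp_pos: [505.0, -147.8, 74.5]
tool_rot: [0.707, 0.708, -0.001, -0.001]
wrist_force: [-0.2, 0.6, 0.5]
gripper_width: 51.2
finger_force: 0.0
```

>>> jog_arm(moves=[[0, 0, 0, 0, 0.4], [0, 0, 0, 0, 0.35], [0, 0, 0, 0, 0.3], [0, 0, 0, 0, 0.25], [0, 0, 0, 0, 0.2]])

```text
time: 22.67
tcp_pos: [506.1, -148.2, 76.8]
tool_rot: [0.707, 0.707, -0.0, 0.0]
wrist_force: [-1.6, 0.3, 4.5]
gripper_width: 22.9
finger_force: 25.3
```

>>> jog_arm(moves=[[0, 0, 0, 0, 0.2], [0, 0, 0, 0, 0.2], [0, 0, 0, 0, 0.2], [0, 0, 0, 0, 0.2], [0, 0, 0, 0, 0.2]])

```text
time: 23.08
tcp_pos: [506.1, -148.2, 76.8]
tool_rot: [0.707, 0.707, -0.0, 0.0]
wrist_force: [-1.8, -0.2, 5.9]
gripper_width: 23.1
finger_force: 25.4
```

```bash
python3 - <<'E'
import numpy as np
a=np.radians(-99.5)
for k in range(6):
    P=lambda t:5.5*np.array([np.sin(a-np.radians(t)),np.cos(a-np.radians(t))])
    print(k*60,[list((P(k*60+12*j)-P(k*60)).round(2)) for j in range(1,6)])
E
```

```text
0 [[np.float64(0.31), np.float64(-1.11)], [np.float64(0.84), np.float64(-2.13)], [np.float64(1.57), np.float64(-3.02)], [np.float64(2.47), np.float64(-3.73)], [np.float64(3.5), np.float64(-4.24)]]
60 [[np.float64(1.11), np.float64(-0.29)], [np.float64(2.26), np.float64(-0.34)], [np.float64(3.4), np.float64(-0.15)], [np.float64(4.47), np.float64(0.27)], [np.float64(5.42), np.float64(0.91)]]
120 [[np.float64(0.81), np.float64(0.82)], [np.float64(1.42), np.float64(1.79)], [np.float64(1.83), np.float64(2.87)], [np.float64(2.0), np.float64(4.0)], [np.float64(1.93), np.float64(5.15)]]
180 [[np.float64(-0.31), np.float64(1.11)], [np.float64(-0.84), np.float64(2.13)], [np.float64(-1.57), np.float64(3.02)], [np.float64(-2.47), np.float64(3.73)], [np.float64(-3.5), np.float64(4.24)]]
240 [[np.float64(-1.11), np.float64(0.29)], [np.float64(-2.26), np.float64(0.34)], [np.float64(-3.4), np.float64(0.15)], [np.float64(-4.47), np.float64(-0.27)], [np.float64(-5.42), np.float64(-0.91)]]
300 [[np.float64(-0.81), np.float64(-0.82)], [np.float64(-1.42), np.float64(-1.79)], [np.float64(-1.83), np.float64(-2.87)], [np.float64(-2.0), np.float64(-4.0)], [np.float64(-1.93), np.float64(-5.15)]]
```

>>> jog_arm(moves=[[0.31, -1.11, 0, 0, 0.2], [0.84, -2.13, 0, 0, 0.2], [1.57, -3.02, 0, 0, 0.2], [2.47, -3.73, 0, 0, 0.2], [3.5, -4.24, 0, 0, 0.2]])

```text
time: 23.5
tcp_pos: [463.0, -114.1, 76.7]
tool_rot: [0.707, 0.707, -0.001, 0.001]
wrist_force: [0.5, -1.6, 7.5]
gripper_width: 23.1
finger_force: 25.8
```

>>> jog_arm(moves=[[1.11, -0.29, 0, 0, 0.2], [2.26, -0.34, 0, 0, 0.2], [3.4, -0.15, 0, 0, 0.2], [4.47, 0.27, 0, 0, 0.2], [5.42, 0.91, 0, 0, 0.2]])

```text
time: 23.92
tcp_pos: [471.4, -58.8, 76.7]
tool_rot: [0.707, 0.708, -0.001, 0.0]
wrist_force: [0.8, -3.9, 8.0]
gripper_width: 22.8
finger_force: 25.9
```

>>> jog_arm(moves=[[0.81, 0.82, 0, 0, 0.2], [1.42, 1.79, 0, 0, 0.2], [1.83, 2.87, 0, 0, 0.2], [2.0, 4.0, 0, 0, 0.2], [1.93, 5.15, 0, 0, 0.2]])

```text
time: 24.33
tcp_pos: [522.4, -39.1, 76.6]
tool_rot: [0.706, 0.708, -0.002, -0.0]
wrist_force: [-2.8, -2.8, 9.8]
gripper_width: 22.7
finger_force: 26.0
```

>>> jog_arm(moves=[[-0.31, 1.11, 0, 0, 0.2], [-0.84, 2.13, 0, 0, 0.2], [-1.57, 3.02, 0, 0, 0.2], [-2.47, 3.73, 0, 0, 0.2], [-3.5, 4.24, 0, 0, 0.2]])

```text
time: 24.75
tcp_pos: [565.0, -72.5, 76.7]
tool_rot: [0.706, 0.708, -0.001, -0.001]
wrist_force: [-4.5, 0.5, 9.5]
gripper_width: 23.2
finger_force: 26.0
```

>>> jog_arm(moves=[[-1.11, 0.29, 0, 0, 0.2], [-2.26, 0.34, 0, 0, 0.2], [-3.4, 0.15, 0, 0, 0.2], [-4.47, -0.27, 0, 0, 0.2], [-5.42, -0.91, 0, 0, 0.2]])

```text
time: 25.17
tcp_pos: [558.7, -125.9, 76.8]
tool_rot: [0.706, 0.708, 0.003, 0.0]
wrist_force: [1.5, 3.8, 2.9]
gripper_width: 22.9
finger_force: 25.4
```

>>> jog_arm(moves=[[-0.81, -0.82, 0, 0, 0.2], [-1.42, -1.79, 0, 0, 0.2], [-1.83, -2.87, 0, 0, 0.2], [-2.0, -4.0, 0, 0, 0.2], [-1.93, -5.15, 0, 0, 0.2]])

```text
time: 25.58
tcp_pos: [507.1, -148.4, 76.8]
tool_rot: [0.707, 0.707, 0.002, 0.002]
wrist_force: [3.9, 1.2, 4.8]
gripper_width: 22.5
finger_force: 25.5
```

>>> jog_arm(moves=[[0.31, -1.11, 0, 0, 0.2], [0.84, -2.13, 0, 0, 0.2], [1.57, -3.02, 0, 0, 0.2], [2.47, -3.73, 0, 0, 0.2], [3.5, -4.24, 0, 0, 0.2]])

```text
time: 26.0
tcp_pos: [463.2, -114.7, 76.7]
tool_rot: [0.707, 0.707, -0.001, 0.001]
wrist_force: [1.5, -3.0, 7.4]
gripper_width: 22.6
finger_force: 25.8
```

>>> jog_arm(moves=[[1.11, -0.29, 0, 0, 0.2], [2.26, -0.34, 0, 0, 0.2], [3.4, -0.15, 0, 0, 0.2], [4.47, 0.27, 0, 0, 0.2], [5.42, 0.91, 0, 0, 0.2]])

```text
time: 26.42
tcp_pos: [470.2, -60.4, 76.6]
tool_rot: [0.707, 0.707, -0.003, 0.0]
wrist_force: [-0.7, -1.7, 12.4]
gripper_width: 23.1
finger_force: 26.3
```

>>> jog_arm(moves=[[0.81, 0.82, 0, 0, 0.2], [1.42, 1.79, 0, 0, 0.2], [1.83, 2.87, 0, 0, 0.2], [2.0, 4.0, 0, 0, 0.2], [1.93, 5.15, 0, 0, 0.2]])

```text
time: 26.83
tcp_pos: [521.9, -39.2, 76.6]
tool_rot: [0.706, 0.708, -0.002, -0.001]
wrist_force: [-3.1, -0.5, 11.1]
gripper_width: 22.7
finger_force: 26.2
```

>>> jog_arm(moves=[[-0.31, 1.11, 0, 0, 0.2], [-0.84, 2.13, 0, 0, 0.2], [-1.57, 3.02, 0, 0, 0.2], [-2.47, 3.73, 0, 0, 0.2], [-3.5, 4.24, 0, 0, 0.2]])

```text
time: 27.25
tcp_pos: [565.3, -73.5, 76.7]
tool_rot: [0.706, 0.708, -0.001, -0.001]
wrist_force: [-2.7, 2.9, 10.4]
gripper_width: 23.1
finger_force: 26.1
```

>>> jog_arm(moves=[[-1.11, 0.29, 0, 0, 0.2], [-2.26, 0.34, 0, 0, 0.2], [-3.4, 0.15, 0, 0, 0.2], [-4.47, -0.27, 0, 0, 0.2], [-5.42, -0.91, 0, 0, 0.2]])

```text
time: 27.67
tcp_pos: [557.6, -127.5, 76.7]
tool_rot: [0.706, 0.708, 0.001, 0.0]
wrist_force: [1.1, 3.9, 7.0]
gripper_width: 22.8
finger_force: 25.8
```

>>> jog_arm(moves=[[-0.81, -0.82, 0, 0, 0.2], [-1.42, -1.79, 0, 0, 0.2], [-1.83, -2.87, 0, 0, 0.2], [-2.0, -4.0, 0, 0, 0.2], [-1.93, -5.15, 0, 0, 0.2]])

```text
time: 28.08
tcp_pos: [507.0, -148.4, 76.8]
tool_rot: [0.707, 0.707, 0.001, 0.002]
wrist_force: [2.5, 1.3, 4.2]
gripper_width: 23.2
finger_force: 25.5
```

>>> jog_arm(moves=[[0.31, -1.11, 0, 0, 0.2], [0.84, -2.13, 0, 0, 0.2], [1.57, -3.02, 0, 0, 0.2], [2.47, -3.73, 0, 0, 0.2], [3.5, -4.24, 0, 0, 0.2]])

```text
time: 28.5
tcp_pos: [463.2, -114.8, 76.7]
tool_rot: [0.707, 0.707, -0.001, 0.001]
wrist_force: [1.5, -2.2, 7.7]
gripper_width: 23.1
finger_force: 25.8
```

>>> jog_arm(moves=[[1.11, -0.29, 0, 0, 0.2], [2.26, -0.34, 0, 0, 0.2], [3.4, -0.15, 0, 0, 0.2], [4.47, 0.27, 0, 0, 0.2], [5.42, 0.91, 0, 0, 0.2]])

```text
time: 28.92
tcp_pos: [470.2, -60.4, 76.6]
tool_rot: [0.707, 0.707, -0.003, 0.0]
wrist_force: [-1.2, -2.4, 12.7]
gripper_width: 23.0
finger_force: 26.3
```

>>> jog_arm(moves=[[0.81, 0.82, 0, 0, 0.2], [1.42, 1.79, 0, 0, 0.2], [1.83, 2.87, 0, 0, 0.2], [2.0, 4.0, 0, 0, 0.2], [1.93, 5.15, 0, 0, 0.2]])

```text
time: 29.33
tcp_pos: [521.9, -39.2, 76.6]
tool_rot: [0.706, 0.708, -0.002, -0.001]
wrist_force: [-3.1, 0.5, 11.2]
gripper_width: 22.9
finger_force: 26.2
```

>>> jog_arm(moves=[[-0.31, 1.11, 0, 0, 0.2], [-0.84, 2.13, 0, 0, 0.2], [-1.57, 3.02, 0, 0, 0.2], [-2.47, 3.73, 0, 0, 0.2], [-3.5, 4.24, 0, 0, 0.2]])

```text
time: 29.75
tcp_pos: [565.3, -73.5, 76.6]
tool_rot: [0.706, 0.708, -0.001, -0.001]
wrist_force: [-2.8, 1.1, 9.7]
gripper_width: 23.0
finger_force: 26.1
```

>>> jog_arm(moves=[[-1.11, 0.29, 0, 0, 0.2], [-2.26, 0.34, 0, 0, 0.2], [-3.4, 0.15, 0, 0, 0.2], [-4.47, -0.27, 0, 0, 0.2], [-5.42, -0.91, 0, 0, 0.2]])

```text
time: 30.17
tcp_pos: [557.6, -127.5, 76.7]
tool_rot: [0.706, 0.708, 0.001, 0.0]
wrist_force: [0.1, 3.2, 6.5]
gripper_width: 22.9
finger_force: 25.8
```

>>> jog_arm(moves=[[-0.81, -0.82, 0, 0, 0.2], [-1.42, -1.79, 0, 0, 0.2], [-1.83, -2.87, 0, 0, 0.2], [-2.0, -4.0, 0, 0, 0.2], [-1.95, -4.95, 0, 0, 0.2]])

```text
time: 30.58
tcp_pos: [508.4, -148.5, 76.7]
tool_rot: [0.707, 0.707, 0.001, 0.001]
wrist_force: [2.5, 0.9, 5.0]
gripper_width: 23.0
finger_force: 25.6
```

>>> jog_arm(moves=[[0, 0, 0, 0, 0.2], [0, 0, 0, 0, 0.2], [0, 0, 0, 0, 0.2], [0, 0, 0, 0, 0.2], [0, 0, 0, 0, 0.2]])

```text
time: 31.0
tcp_pos: [505.9, -148.2, 76.6]
tool_rot: [0.707, 0.708, -0.001, -0.0]
wrist_force: [-2.6, 1.0, 11.2]
gripper_width: 22.9
finger_force: 26.2
```

>>> jog_arm(moves=[[0, 0, 0, 0, 0.3], [0, 0, 0, 0, 0.5], [0, 0, 0, 0, 0.6], [0, 0, 0, 0, 0.6], [0, 0, 0, 0, 0.6]])

```text
time: 31.42
tcp_pos: [507.4, -148.4, 75.6]
tool_rot: [0.707, 0.707, -0.0, -0.0]
wrist_force: [0.6, 0.0, 0.1]
gripper_width: 51.1
finger_force: 0.0
```

>>> jog_arm(moves=[[0, 0, -1.5, 0, 0.6], [0, 0, -3, 0, 0.6], [0, 0, -5.6, 0, 0.6], [0, 0, -5.6, 0, 0.6], [0, 0, -5.6, 0, 0.6]])

```text
time: 31.83
tcp_pos: [508.8, -148.4, 132.9]
tool_rot: [0.707, 0.707, 0.001, 0.001]
wrist_force: [0.5, -0.5, 0.4]
gripper_width: 51.3
finger_force: 0.0
```

```bash
python3 - <<'E'
from h import *
snap('w17')
for n in('w16','w17'):
    im,m=load(n);v=cv2.cvtColor(im,cv2.COLOR_BGR2HSV)[...,2]
    k=((v<75)*255).astype(np.uint8)[225:296,275:350];c=max(cv2.findContours(k,0,1)[0],key=cv2.contourArea).reshape(-1,2)+[275,225]
    lo=c[c[:,1]>272];x=cast(m,lo,104,1)[:,:2];A=np.c_[2*x,np.ones(len(x))];s=np.linalg.lstsq(A,(x**2).sum(1),rcond=None)[0];print(n,'fit',s[:2],np.sqrt(s[2]+s[0]**2+s[1]**2))
    for r in (266,274): 
        i=np.where(v[r,275:350]<75)[0]+275;print(r,i.min(),i.max(),cast(m,(i.mean(),r),104,1).round(1))
E
```

```text
t 31.88 tcp [ 507.9 -148.5  132. ] tx [-0.001  1.   ] ty [1.    0.001] f [-0.3 -0.5 -0.4] w 51.4 ff 0.0 q [ 0.65  0.56 -0.61  2.11  0.54  0.63 -0.34]
w16 fit [ 505.30854073 -146.83032326] 10.224143342544673
266 291 334 [[ 505.2 -144.6  104. ]]
274 292 334 [[ 505.4 -148.7  104. ]]
w17 fit [ 506.41079016 -146.96757625] 10.19798869311046
266 285 325 [[ 506.5 -142.9  104. ]]
274 284 326 [[ 506.4 -147.   104. ]]
```

>>> jog_arm(moves=[[2, 0, -2, 0, 0.4], [5, -1.5, -4, 0, 0.4], [8, -3, -5.8, 0, 0.4], [11, -4.5, -5.8, 0, 0.4], [13.8, -5, -5.8, 0, 0.4]])

```text
time: 32.3
tcp_pos: [454.9, -9.4, 189.6]
tool_rot: [0.707, 0.707, -0.001, -0.0]
wrist_force: [-0.4, -0.1, -0.4]
gripper_width: 33.8
finger_force: 0.0
```

>>> jog_arm(moves=[[0, 0, 0, 0, 0.4], [0, 0, 0, 0, 0.4], [0, 0, 0, 0, 0.4], [0, 0, 0, 0, 0.4], [0, 0, 0, 0, 0.4]])

```text
time: 32.72
tcp_pos: [458.0, -11.6, 189.4]
tool_rot: [0.708, 0.707, -0.0, -0.0]
wrist_force: [1.0, 1.3, 1.4]
gripper_width: 33.9
finger_force: 0.0
```

```bash
cat >> h.py <<'E'
def pins(im,m,roi,z,thr=95,amin=80):
    x0,y0,x1,y1=roi;v=im.max(2);k=np.zeros(v.shape,np.uint8);k[y0:y1,x0:x1]=(v[y0:y1,x0:x1]<thr)*255
    k=cv2.morphologyEx(k,cv2.MORPH_CLOSE,np.ones((5,5),np.uint8))
    for c in cv2.findContours(k,0,1)[0]:
        if cv2.contourArea(c)<amin: continue
        P=cast(m,c[:,0],z,1)[:,:2].astype(np.float32);r=cv2.minAreaRect(P);B=cv2.boxPoints(r);l=max([B[1]-B[0],B[2]-B[1]],key=np.linalg.norm)
        print('pins px',np.round(cv2.minAreaRect(c)[0],1),'xy',np.round(r[0],1),'size',np.round(sorted(r[1]),1),'ang',round(np.degrees(np.arctan2(l[1],l[0]))%180,1))
E
python3 - <<'E'
from h import *
snap('w18');im,m=load('w18');pins(im,m,(200,130,440,330),47)
cv2.imwrite('pics/w18c.png',cv2.resize(im[100:380,160:480],None,fx=2.1,fy=2.1))
E
```

```text
t 32.77 tcp [458.  -11.5 189.5] tx [0.001 1.   ] ty [ 1.    -0.001] f [-0.2 -0.3  0.1] w 34.1 ff 0.0 q [ 0.49  0.4  -0.71  2.21  0.42  0.67 -0.53]
pins px [394.  311.5] xy [530.3 -88.5] size [33.8 38.4] ang 177.6
pins px [228.  311.5] xy [385.5 -88.4] size [33.8 38.6] ang 2.3
pins px [261.5 306. ] xy [415.8 -82.6] size [15.  44.4] ang 87.4
pins px [352.7 308. ] xy [493.5 -84.5] size [23.5 46.9] ang 108.1
pins px [379.6 283.8] xy [515.4 -61.8] size [ 6.9 24.3] ang 172.3
pins px [321.  151.8] xy [465.8  45.5] size [ 4.8 18.6] ang 78.8
pins px [305.4 143.4] xy [454.  52.] size [ 4.5 21. ] ang 82.2
```

View pics/w18c.png

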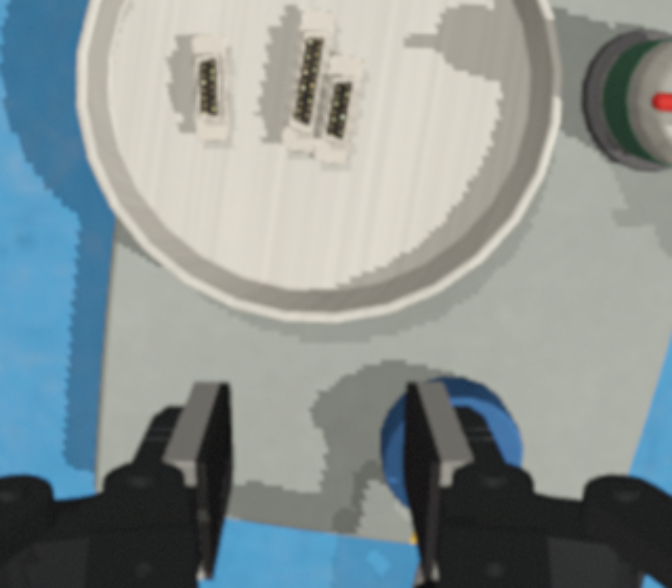

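```bash
python3 - <<'E'
from h import *
im,m=load('w18')
for t in (110,125,140): print(t);pins(im,m,(235,100,345,180),47,thr=t,amin=40)
q=lambda L:cast(m,[(x/2.1+160,y/2.1+100) for x,y in L],43,1).round(1)[:,:2].tolist()
print('long',q([(303,10),(337,13),(285,150),(318,155)]));print('short',q([(330,55),(367,60),(315,160),(350,167)]));print('left',q([(193,35),(228,35),(197,140),(230,145)]))
E
```

```text
110
pins px [320.9 151.6] xy [465.7  45.7] size [ 5.2 18.9] ang 80.7
pins px [259. 141.] xy [418.6  54.4] size [ 4.6 18.5] ang 89.2
pins px [306.1 138.2] xy [454.5  56. ] size [ 5.  30.2] ang 80.5
125
pins px [320.8 152.1] xy [465.7  45.4] size [ 5.5 19.5] ang 80.8
pins px [258.5 141.5] xy [418.2  54. ] size [ 5.4 19.3] ang 89.3
pins px [306.2 138.1] xy [454.6  56. ] size [ 5.4 30.3] ang 80.4
140
pins px [320.9 151.6] xy [465.7  45.7] size [ 5.8 20.3] ang 80.8
pins px [258.5 141. ] xy [418.2  54.4] size [ 5.4 20.1] ang 89.2
pins px [306.2 137.9] xy [454.6  56.2] size [ 6.2 31. ] ang 81.0
long [[453.1, 82.1], [465.5, 80.9], [446.3, 30.2], [458.5, 28.3]]
short [[462.9, 65.3], [476.4, 63.6], [457.4, 26.4], [470.3, 23.8]]
left [[412.7, 73.6], [425.7, 73.2], [413.6, 34.4], [425.9, 32.3]]
```

>>> jog_arm(moves=[[2.5, -1.5, 0, 0, 0.25], [5, -3, 1, 0, 0.25], [6.65, -4, 4, 0, 0.25], [6.65, -4, 8, 0, 0.25], [6.65, -4, 11, 0, 0.25]], newtons=40)

```text
time: 33.18
tcp_pos: [417.5, 56.6, 78.6]
tool_rot: [0.706, 0.708, 0.0, -0.0]
wrist_force: [0.8, -0.4, -1.2]
gripper_width: 21.3
finger_force: 0.0
```

>>> jog_arm(moves=[[0, 0, 0, 0, 0.25], [0, 0, 0, 0, 0.25], [0, 0, 0, 0, 0.25], [0, 0, 0, 0, 0.25], [0, 0, 0, 0, 0.25]])

```text
time: 33.6
tcp_pos: [419.2, 56.1, 81.5]
tool_rot: [0.707, 0.707, 0.001, 0.001]
wrist_force: [-0.6, -0.3, 0.8]
gripper_width: 21.5
finger_force: 0.0
```

```bash
python3 - <<'E'
from h import *
snap('w19');im,m=load('w19');pins(im,m,(285,200,420,320),47,thr=110);print(go((418.3,55,38)))
E
```

```text
t 33.65 tcp [419.   56.   81.4] tx [0. 1.] ty [ 1. -0.] f [-0.2 -0.2 -0.5] w 21.8 ff 0.0 q [ 0.12  0.54 -0.48  2.37  0.72  0.37 -0.98]
pins px [399.  290.3] xy [465.9  45.5] size [ 5.9 19.9] ang 81.4
pins px [308.5 275.5] xy [418.5  54.5] size [ 5.6 20.1] ang 90.1
pins px [362.1 281.4] xy [446.1  50.5] size [24.9 42.8] ang 86.9
[-0.1  -0.08  4.34]
```

>>> jog_arm(moves=[[-0.1, -0.06, 2, 0, 0.25], [-0.1, -0.06, 4.3, 0, 0.25], [-0.1, -0.06, 4.3, 0, 0.25], [-0.1, -0.06, 4.3, 0, 0], [-0.1, -0.06, 4.3, 0, 0]])

```text
time: 34.07
tcp_pos: [417.4, 55.4, 37.8]
tool_rot: [0.707, 0.707, 0.0, 0.0]
wrist_force: [0.7, 0.1, -0.7]
gripper_width: 10.4
finger_force: 39.0
```

>>> jog_arm(moves=[[0, 0, 0, 0, 0], [0, 0, 0, 0, 0], [0, 0, -3.5, 0, 0], [0, 0, -7.5, 0, 0], [0, 0, -11.5, 0, 0]])

```text
time: 34.48
tcp_pos: [415.8, 55.2, 153.2]
tool_rot: [0.706, 0.708, -0.001, -0.001]
wrist_force: [2.5, -1.1, -0.5]
gripper_width: 10.4
finger_force: 39.1
```

>>> jog_arm(moves=[[-3.5, 0.5, -1, 0, 0], [-7, 1, -1, 0, 0], [-10.5, 1.5, -1, 0, 0], [-14, 2, -1, 0, 0], [-17.5, 2.4, -1, 0, 0]])

```text
time: 34.9
tcp_pos: [441.2, -121.7, 162.9]
tool_rot: [0.707, 0.707, 0.0, 0.001]
wrist_force: [0.3, -0.1, 0.2]
gripper_width: 10.2
finger_force: 39.1
```

>>> jog_arm(moves=[[-3.5, 0.5, 0, 0, 0], [-7, 1, 0, 0, 0], [-10.5, 1.5, 0, 0, 0], [-14, 2, 0, 0, 0], [-17.5, 2.4, 0, 0, 0]])

```text
time: 35.32
tcp_pos: [465.1, -296.6, 162.7]
tool_rot: [0.707, 0.707, 0.0, 0.0]
wrist_force: [0.8, 0.3, -0.4]
gripper_width: 10.6
finger_force: 39.1
```

>>> jog_arm(moves=[[-2, 0, 2, 0, 0], [-4, 0, 5, 0, 0], [-4, 0, 8, 0, 0], [-4, 0, 11, 0, 0], [-4, 0, 11, 0, 0]])

```text
time: 35.73
tcp_pos: [461.4, -333.9, 47.8]
tool_rot: [0.707, 0.707, -0.001, -0.004]
wrist_force: [-0.7, 0.1, -0.4]
gripper_width: 9.9
finger_force: 39.1
```

```bash
python3 - <<'E'
from h import *
snap('w20');im,m=load('w20');pins(im,m,(285,200,340,320),20,thr=110);print(go((466,-336,8)))
E
```

```text
t 35.78 tcp [ 463.  -333.9   50.2] tx [-0.001  1.   ] ty [1.    0.001] f [-0.3  0.3  1. ] w 10.3 ff 39.1 q [ 0.93  0.73 -0.54  2.05  0.69  0.56 -0.11]
pins px [328.  300.5] xy [ 470.2 -346.3] size [ 4.1 20.5] ang 90.7
pins px [304.  300.5] xy [ 458.  -346.3] size [14.3 20.5] ang 90.4
[-0.23  0.32  4.22]
```

>>> jog_arm(moves=[[-0.2, 0.2, 2, 0, 0], [-0.2, 0.2, 4, 0, 0], [-0.2, 0.2, 4.2, 0, 0], [-0.2, 0.2, 4.2, 0, 0], [-0.2, 0.2, 4.2, 0, 0]])

```text
time: 36.2
tcp_pos: [468.6, -336.8, 11.9]
tool_rot: [0.707, 0.708, 0.0, 0.001]
wrist_force: [0.1, -0.8, 0.3]
gripper_width: 10.3
finger_force: 39.1
```

>>> jog_arm(moves=[[0, -0.2, 0.2, 0, 0], [0, -0.2, 0.44, 0, 0], [0, -0.2, 0.44, 0, 0], [0, -0.2, 0.44, 0, 0], [0, -0.2, 0.44, 0, 0.25]])

```text
time: 36.62
tcp_pos: [465.8, -336.9, 5.9]
tool_rot: [0.707, 0.707, 0.0, 0.0]
wrist_force: [0.7, -0.4, 0.7]
gripper_width: 20.6
finger_force: 0.0
```

>>> jog_arm(moves=[[0, 0, 0, 0, 0.25], [0, 0, 0, 0, 0.25], [0, 0, -3, 0, 0.25], [0, 0, -7, 0, 0.25], [0, 0, -11, 0, 0.25]])

```text
time: 37.03
tcp_pos: [464.6, -335.9, 115.7]
tool_rot: [0.707, 0.708, -0.0, -0.002]
wrist_force: [0.3, -1.1, -0.2]
gripper_width: 21.3
finger_force: 0.0
```

>>> jog_arm(moves=[[1, 0, -3, 0, 0.25], [4, 0, -5, 0, 0.25], [8, 0, -6.5, 0, 0.25], [12, 0, -6.5, 0, 0.25], [16, 0, -6.5, 0, 0.25]])

```text
time: 37.45
tcp_pos: [465.9, -175.5, 181.8]
tool_rot: [0.707, 0.707, 0.001, 0.001]
wrist_force: [1.1, 0.4, -0.1]
gripper_width: 21.2
finger_force: 0.0
```

>>> jog_arm(moves=[[4, -0.1, 0, 0, 0.25], [8, -0.2, 0, 0, 0.25], [12, -0.3, 0, 0, 0.25], [16, -0.4, 0, 0, 0.25], [18, -0.5, 0, 0, 0.25]])

```text
time: 37.87
tcp_pos: [460.0, 8.6, 181.2]
tool_rot: [0.705, 0.71, 0.001, -0.0]
wrist_force: [0.5, 0.4, -0.1]
gripper_width: 21.5
finger_force: 0.0
```

>>> jog_arm(moves=[[1, 0, 1, 0, 0.25], [3, 0, 3, 0, 0.25], [4, 0, 5, 0, 0.25], [4, 0, 5, 0, 0.25], [4, 0, 5, 0, 0.25]])

```text
time: 38.28
tcp_pos: [459.3, 43.5, 130.1]
tool_rot: [0.706, 0.708, -0.001, -0.001]
wrist_force: [0.1, 0.6, -0.8]
gripper_width: 21.3
finger_force: 0.0
```

```bash
python3 - <<'E'
from h import *
snap('w21');im,m=load('w21');pins(im,m,(220,130,420,300),47,thr=110,amin=60)
u=np.array([.16,.987]);c=np.array([455.5,56.]);print(go((*(c+25*u),38)))
E
```

```text
t 38.33 tcp [460.   42.9 130.7] tx [-0.001  1.   ] ty [1.    0.001] f [ 0.1 -0.2 -0.4] w 21.2 ff 0.0 q [ 0.31  0.51 -0.66  2.25  0.59  0.56 -0.8 ]
pins px [355.5 290.5] xy [489.1  12.9] size [12.2 23.9] ang 179.5
pins px [266.5 290.5] xy [430.   12.7] size [12.2 24. ] ang 1.1
pins px [321.  242.5] xy [465.7  45.7] size [ 5.5 20.1] ang 80.5
pins px [303.4 226.3] xy [454.6  56. ] size [ 5.6 30.4] ang 80.9
pins px [408.3 138. ] xy [518.8 112.3] size [ 5.9 18.4] ang 134.4
[ 3.78 -0.03  9.27]
```

>>> jog_arm(moves=[[1.5, 0, 0, 0.1, 0.25], [3, -0.1, 2, 0.16, 0.25], [3.88, -0.12, 5, 0.16, 0.25], [3.88, -0.12, 7, 0.16, 0.25], [3.88, -0.12, 7, 0.16, 0.25]])

```text
time: 38.75
tcp_pos: [458.1, 81.0, 59.1]
tool_rot: [0.761, 0.649, -0.002, -0.0]
wrist_force: [-0.8, -0.1, -0.3]
gripper_width: 21.2
finger_force: 0.0
```

```bash
python3 - <<'E'
from h import *
snap('w22');im,m=load('w22');print(go((458.8,81.7,38.5)))
E
```

```text
t 38.8 tcp [458.6  80.8  60.3] tx [0.159 0.987] ty [ 0.987 -0.159] f [0.4 0.2 0.7] w 21.5 ff 0.0 q [ 0.06  0.61 -0.45  2.28  0.72  0.39 -1.15]
[0.09 0.01 2.18]
```

>>> jog_arm(moves=[[0.1, 0, 1, 0, 0.25], [0.1, 0, 2.2, 0, 0.25], [0.1, 0, 2.2, 0, 0.25], [0.1, 0, 2.2, 0, 0], [0.1, 0, 2.2, 0, 0]])

```text
time: 39.22
tcp_pos: [460.0, 82.5, 39.9]
tool_rot: [0.762, 0.648, 0.001, 0.001]
wrist_force: [0.8, 0.1, -0.2]
gripper_width: 9.1
finger_force: 39.0
```

>>> jog_arm(moves=[[0, 0, 0, 0, 0], [0, 0, 0, 0, 0], [0, -0.2, -0.1, 0, 0], [0, -0.6, -0.1, 0, 0], [0, -1.2, -0.1, 0, 0]])

```text
time: 39.63
tcp_pos: [447.4, 85.1, 39.7]
tool_rot: [0.761, 0.649, 0.001, 0.0]
wrist_force: [1.4, 0.5, 0.8]
gripper_width: 8.9
finger_force: 39.2
```

>>> jog_arm(moves=[[0, -0.7, 0, 0, 0], [0, -1.3, 0, 0, 0], [0, -1.3, 0, 0, 0], [0, -1.3, 0, 0, 0], [0, -1.3, 0, 0, 0.25]])

```text
time: 40.05
tcp_pos: [433.5, 87.1, 39.5]
tool_rot: [0.761, 0.649, -0.001, -0.0]
wrist_force: [0.0, 0.4, -0.4]
gripper_width: 19.7
finger_force: 0.0
```

>>> jog_arm(moves=[[0, 0, 0, 0, 0.25], [0, 0, -2, 0, 0.25], [-1, 0, -5, 0, 0.25], [-4, 1, -9, 0, 0.25], [-4, 1, -9, 0, 0.25]])

```text
time: 40.47
tcp_pos: [439.9, 41.4, 132.2]
tool_rot: [0.763, 0.646, 0.001, 0.002]
wrist_force: [-0.3, -0.3, 1.1]
gripper_width: 21.0
finger_force: 0.0
```

```bash
python3 - <<'E'
from h import *
snap('w23');im,m=load('w23');pins(im,m,(220,130,420,300),47,thr=110,amin=60)
E
```

```text
t 40.52 tcp [440.2  41.7 132.1] tx [0.166 0.986] ty [ 0.986 -0.166] f [-0.1 -1.1  0.5] w 21.3 ff 0.0 q [ 0.28  0.47 -0.62  2.29  0.57  0.52 -0.96]
pins px [355.5 290.5] xy [464.8   5.1] size [12.3 24.3] ang 169.6
pins px [266.5 290.5] xy [405.9  15. ] size [12.3 24.2] ang 171.2
pins px [350. 232.] xy [466.3  45.5] size [ 5.1 19.6] ang 81.9
pins px [286.  217.5] xy [428.1  61.4] size [ 5.1 30.1] ang 79.6
```

>>> jog_arm(moves=[[0.8, -0.8, 2, 0, 0.3], [1.74, -1.52, 5, 0, 0.3], [1.74, -1.52, 7, 0, 0.3], [1.74, -1.52, 7, 0, 0.3], [1.74, -1.52, 7, 0, 0.3]])

```text
time: 40.93
tcp_pos: [424.8, 65.9, 58.6]
tool_rot: [0.76, 0.649, -0.002, -0.001]
wrist_force: [-0.1, 0.2, 0.7]
gripper_width: 25.7
finger_force: 0.0
```

```bash
python3 - <<'E'
from h import *
snap('w24');im,m=load('w24');pins(im,m,(285,200,335,330),47,thr=110);print(go((428.1,61.4,38)))
E
```

```text
t 40.98 tcp [425.6  65.9  59.4] tx [0.157 0.988] ty [ 0.988 -0.157] f [-1.   0.  -0.1] w 26.0 ff 0.0 q [ 0.06  0.59 -0.42  2.36  0.78  0.33 -1.21]
pins px [319.1 297.3] xy [428.2  61.4] size [ 6.5 31.5] ang 78.7
[-0.4   0.32  2.14]
```

>>> jog_arm(moves=[[-0.4, 0.28, 0.5, 0, 0.3], [-0.4, 0.28, 1.5, 0, 0.3], [-0.4, 0.28, 2.15, 0, 0.3], [-0.4, 0.28, 2.15, 0, 0], [-0.4, 0.28, 2.15, 0, 0]])

```text
time: 41.4
tcp_pos: [428.5, 60.7, 38.5]
tool_rot: [0.761, 0.648, 0.0, 0.0]
wrist_force: [0.1, 0.9, 0.2]
gripper_width: 10.3
finger_force: 39.0
```

>>> jog_arm(moves=[[0, 0, 0, 0, 0], [0, 0, 0, 0, 0], [0, 0, -3.5, 0, 0], [0, 0, -7.5, 0, 0], [0, 0, -11.5, 0, 0]])

```text
time: 41.82
tcp_pos: [426.6, 61.1, 154.1]
tool_rot: [0.761, 0.649, -0.001, -0.001]
wrist_force: [2.4, -0.6, -0.2]
gripper_width: 9.9
finger_force: 39.1
```

>>> jog_arm(moves=[[-3.5, 1.3, -1, 0, 0], [-7, 2.6, -1, 0, 0], [-10.5, 3.8, -1, 0, 0], [-14, 5.1, -1, 0, 0], [-17.5, 6.4, -1, 0, 0]])

```text
time: 42.23
tcp_pos: [463.1, -123.9, 163.8]
tool_rot: [0.761, 0.649, 0.0, 0.001]
wrist_force: [0.4, -0.4, -0.6]
gripper_width: 10.1
finger_force: 39.1
```

>>> jog_arm(moves=[[-3.5, 1.3, 0, 0, 0], [-7, 2.6, 0, 0, 0], [-10.5, 3.8, 0, 0, 0], [-14, 5.1, 0, 0, 0], [-17.5, 6.4, 0, 0, 0]])

```text
time: 42.65
tcp_pos: [498.3, -306.9, 163.5]
tool_rot: [0.761, 0.648, -0.0, 0.0]
wrist_force: [0.3, 0.5, -1.1]
gripper_width: 10.0
finger_force: 39.1
```

>>> jog_arm(moves=[[-2, 0.6, 2, -0.1, 0], [-3, 1.1, 5, -0.16, 0], [-3, 1.1, 8, -0.16, 0], [-3, 1.1, 10.5, -0.16, 0], [-3, 1.1, 10.5, -0.16, 0]])

```text
time: 43.07
tcp_pos: [500.9, -335.4, 53.7]
tool_rot: [0.707, 0.707, -0.001, -0.004]
wrist_force: [-1.4, 0.3, -0.5]
gripper_width: 10.1
finger_force: 39.1
```

>>> jog_arm(moves=[[0, 0, 0, 0, 0], [0, 0, 0, 0, 0], [0, 0, 0, 0, 0], [0, 0, 0, 0, 0], [0, 0, 0, 0, 0]])

```text
time: 43.48
tcp_pos: [505.8, -336.5, 59.7]
tool_rot: [0.707, 0.708, 0.0, 0.001]
wrist_force: [-0.1, -0.3, -1.4]
gripper_width: 10.2
finger_force: 39.1
```

```bash
python3 - <<'E'
from h import *
snap('w25');print(go((506,-336,7)))
E
```

```text
t 43.53 tcp [ 505.6 -336.4   59.4] tx [-0.001  1.   ] ty [1.    0.001] f [-0.3 -0.3  0.1] w 10.3 ff 39.1 q [ 0.92  0.75 -0.6   1.97  0.7   0.64 -0.14]
[0.05 0.03 5.24]
```

>>> jog_arm(moves=[[0, 0, 2, 0, 0], [0, 0, 4, 0, 0], [0, 0, 5.15, 0, 0], [0, 0, 5.15, 0, 0], [0, 0, 5.15, 0, 0.25]])

```text
time: 43.95
tcp_pos: [505.0, -336.0, 6.4]
tool_rot: [0.707, 0.708, -0.0, -0.0]
wrist_force: [-0.7, 0.2, 0.3]
gripper_width: 20.3
finger_force: 0.0
```

>>> jog_arm(moves=[[0, 0, 0, 0, 0.25], [0, 0, 0, 0, 0.25], [0, 0, -3, 0, 0.25], [0, 0, -7, 0, 0.25], [0, 0, -11, 0, 0.25]])

```text
time: 44.37
tcp_pos: [504.0, -335.5, 117.2]
tool_rot: [0.707, 0.708, -0.0, -0.001]
wrist_force: [0.6, -1.2, -0.0]
gripper_width: 21.4
finger_force: 0.0
```

```bash
python3 - <<'E'
from h import *
snap('w26');im,m=load('w26');conns(im,m,(230,190,390,310),thr=170,amin=60)
E
```

```text
t 44.42 tcp [ 509.3 -337.3  125.5] tx [-0.001  1.   ] ty [1.    0.001] f [1.4 0.3 4.5] w 21.5 ff 0.0 q [ 0.98  0.67 -0.68  1.94  0.62  0.74 -0.06]
px [256.8 239.1] xy [ 466.3 -337.4] size [13.2 40.7] ang 88.7
px [312.5 234.5] xy [ 505.2 -334.3] size [13.4 53.5] ang 90.1
```

>>> jog_arm(moves=[[1, 0, -3, 0, 0.25], [4, 0, -5, 0, 0.25], [8, 0, -5.5, 0, 0.25], [12, 0, -5.5, 0, 0.25], [16, 0, -5.5, 0, 0.25]])

```text
time: 44.83
tcp_pos: [505.1, -175.1, 172.9]
tool_rot: [0.707, 0.707, 0.001, 0.001]
wrist_force: [0.1, 0.3, 0.6]
gripper_width: 21.3
finger_force: 0.0
```

>>> jog_arm(moves=[[4, -0.7, 0, 0, 0.3], [8, -1.4, 0, 0, 0.3], [12, -2.1, 0, 0, 0.3], [16, -2.8, 0, 0, 0.3], [18, -3.5, 0, 0, 0.3]])

```text
time: 45.25
tcp_pos: [469.3, 9.3, 172.7]
tool_rot: [0.705, 0.71, 0.002, 0.0]
wrist_force: [0.2, 0.1, -0.2]
gripper_width: 25.4
finger_force: 0.0
```

>>> jog_arm(moves=[[1, 0, 1, 0.1, 0.3], [3, -0.2, 3, 0.16, 0.3], [3, -0.4, 5, 0.16, 0.3], [3, -0.4, 5, 0.16, 0.3], [3, -0.4, 5, 0.16, 0.3]])

```text
time: 45.67
tcp_pos: [464.8, 33.8, 121.4]
tool_rot: [0.761, 0.649, -0.001, -0.0]
wrist_force: [0.5, -0.3, 1.1]
gripper_width: 25.7
finger_force: 0.0
```

```bash
python3 - <<'E'
from h import *
snap('w27');im,m=load('w27');pins(im,m,(220,130,420,300),47,thr=110,amin=60);print(go((466.3,45.5,60)))
E
```

```text
t 45.72 tcp [465.7  33.6 122. ] tx [0.158 0.987] ty [ 0.987 -0.158] f [-0.4  0.3 -0.5] w 25.2 ff 0.0 q [ 0.31  0.52 -0.63  2.24  0.6   0.54 -0.95]
pins px [361.5 290.5] xy [492.8   2. ] size [11.7 24.5] ang 170.1
pins px [261.5 290.5] xy [429.6  12. ] size [11.8 23.3] ang 171.9
pins px [310.  230.9] xy [466.3  45.6] size [ 5.6 19.9] ang 79.1
pins px [407.4 136.2] xy [531.9  93.6] size [ 5.4 11.2] ang 111.6
[ 1.19 -0.13  6.2 ]
```

>>> jog_arm(moves=[[0.6, -0.05, 2, 0, 0.3], [1.2, -0.13, 4, 0, 0.3], [1.2, -0.13, 6.2, 0, 0.3], [1.2, -0.13, 6.2, 0, 0.3], [1.2, -0.13, 6.2, 0, 0.3]])

```text
time: 46.13
tcp_pos: [466.5, 45.2, 60.0]
tool_rot: [0.761, 0.648, -0.0, 0.0]
wrist_force: [0.1, -0.1, 0.1]
gripper_width: 25.5
finger_force: 0.0
```

```bash
python3 - <<'E'
from h import *
snap('w28');im,m=load('w28');pins(im,m,(285,200,335,330),47,thr=110);print(go((466.3,45.5,38)))
E
```

```text
t 46.18 tcp [466.9  45.4  60.5] tx [0.159 0.987] ty [ 0.987 -0.159] f [-0.8  0.5 -0.5] w 25.5 ff 0.0 q [ 0.17  0.62 -0.48  2.27  0.75  0.41 -1.11]
pins px [309.7 287.9] xy [466.4  45.8] size [ 6.7 20.7] ang 78.1
[-0.   -0.07  2.25]
```

>>> jog_arm(moves=[[0, -0.06, 0.8, 0, 0.3], [0, -0.06, 1.6, 0, 0.3], [0, -0.06, 2.25, 0, 0.3], [0, -0.06, 2.25, 0, 0], [0, -0.06, 2.25, 0, 0]])

```text
time: 46.6
tcp_pos: [465.3, 45.9, 36.8]
tool_rot: [0.761, 0.649, -0.001, -0.0]
wrist_force: [0.0, 0.5, 0.7]
gripper_width: 10.2
finger_force: 39.0
```

>>> jog_arm(moves=[[0, 0, 0, 0, 0], [0, 0, 0, 0, 0], [0, 0, -3.5, 0, 0], [0, 0, -7.5, 0, 0], [0, 0, -11.5, 0, 0]])

```text
time: 47.02
tcp_pos: [464.4, 46.1, 152.9]
tool_rot: [0.761, 0.649, -0.001, -0.001]
wrist_force: [1.1, -0.8, -0.1]
gripper_width: 10.5
finger_force: 39.1
```

>>> jog_arm(moves=[[-3.5, 1.3, -1, 0, 0], [-7, 2.6, -1, 0, 0], [-10.5, 3.9, -1, 0, 0], [-14, 5.2, -1, 0, 0], [-17.5, 6.5, -1, 0, 0]])

```text
time: 47.43
tcp_pos: [502.0, -139.0, 162.6]
tool_rot: [0.761, 0.649, 0.0, 0.0]
wrist_force: [1.0, 0.9, -0.9]
gripper_width: 10.1
finger_force: 39.1
```

>>> jog_arm(moves=[[-3.5, 1.3, 0, 0, 0], [-7, 2.6, 0, 0, 0], [-10.5, 3.9, 0, 0, 0], [-14, 5.2, 0, 0, 0], [-17.5, 6.5, 0, 0, 0]])

```text
time: 47.85
tcp_pos: [538.1, -322.2, 162.2]
tool_rot: [0.761, 0.649, -0.0, -0.0]
wrist_force: [1.3, 0.3, 0.1]
gripper_width: 9.9
finger_force: 39.1
```

>>> jog_arm(moves=[[-0.8, 0.5, 2, -0.1, 0], [-1.4, 1, 5, -0.16, 0], [-1.4, 1, 8, -0.16, 0], [-1.4, 1, 10.5, -0.16, 0], [-1.4, 1, 10.5, -0.16, 0]])

```text
time: 48.27
tcp_pos: [542.0, -334.7, 52.1]
tool_rot: [0.707, 0.707, -0.002, -0.005]
wrist_force: [-0.7, -0.3, -0.3]
gripper_width: 10.1
finger_force: 39.1
```

>>> jog_arm(moves=[[0, 0, 0, 0, 0], [0, 0, 0, 0, 0], [0, 0, 0, 0, 0], [0, 0, 0, 0, 0], [0, 0, 0, 0, 0]])

```text
time: 48.68
tcp_pos: [547.2, -335.9, 58.7]
tool_rot: [0.707, 0.708, 0.0, 0.001]
wrist_force: [0.3, -0.1, 0.5]
gripper_width: 10.1
finger_force: 39.1
```

```bash
python3 - <<'E'
from h import *
snap('w29');print(go((546,-336,7)))
E
```

```text
t 48.73 tcp [ 546.9 -335.9   58.4] tx [-0.001  1.   ] ty [1.    0.001] f [-0.2 -0.6 -0.3] w 10.3 ff 39.1 q [ 0.9   0.79 -0.62  1.89  0.7   0.69 -0.15]
[-0.01 -0.1   5.14]
```

>>> jog_arm(moves=[[0, -0.1, 2, 0, 0], [0, -0.1, 4, 0, 0], [0, -0.1, 5.1, 0, 0], [0, -0.1, 5.1, 0, 0], [0, -0.1, 5.1, 0, 0.25]])

```text
time: 49.15
tcp_pos: [545.5, -335.5, 6.1]
tool_rot: [0.707, 0.708, 0.0, -0.0]
wrist_force: [-0.6, 0.2, -0.7]
gripper_width: 20.3
finger_force: 0.0
```

>>> jog_arm(moves=[[0, 0, 0, 0, 0.25], [0, 0, 0, 0, 0.25], [0, 0, -3, 0, 0.25], [0, 0, -7, 0, 0.25], [0, 0, -11, 0, 0.25]])

```text
time: 49.57
tcp_pos: [544.2, -335.1, 116.5]
tool_rot: [0.707, 0.708, -0.0, -0.001]
wrist_force: [1.0, -0.4, 0.2]
gripper_width: 21.3
finger_force: 0.0
```

>>> jog_arm(moves=[[0, -2, -2, 0, 0.25], [0, -4, -5, 0, 0.25], [0, -4, -8, 0, 0.25], [0, -4, -8, 0, 0.25], [0, -4, -8, 0, 0.25]])

```text
time: 49.98
tcp_pos: [506.3, -336.3, 198.6]
tool_rot: [0.707, 0.707, 0.0, 0.002]
wrist_force: [0.8, -0.3, -0.1]
gripper_width: 21.5
finger_force: 0.0
```

```bash
python3 - <<'E'
from h import *
snap('w30');im,m=load('w30');conns(im,m,(200,140,420,290),thr=170,amin=60)
pins(im,m,(200,140,420,280),17,thr=95,amin=30)
m0=cv2.imread('pics/top0.png');T=read_camera('top');save('top_end',T);d=cv2.absdiff(m0,T[:,:,::-1].copy()).max(2)
k=cv2.morphologyEx((d>50).astype(np.uint8),cv2.MORPH_OPEN,np.ones((3,3),np.uint8))
for c in cv2.findContours(k,0,1)[0]: print(cv2.boundingRect(c))
E
```

```text
t 50.03 tcp [ 505.3 -335.9  196.9] tx [-0.001  1.   ] ty [1.    0.001] f [0.5 0.3 0.8] w 21.3 ff 0.0 q [ 1.05  0.59 -0.77  1.89  0.53  0.87  0.01]
px [265.8 214.5] xy [ 466.3 -337.4] size [13.3 39.9] ang 90.1
px [353.4 212.5] xy [ 545.8 -335.6] size [13.1 39.8] ang 90.0
px [309. 211.] xy [ 505.6 -334.5] size [12.8 53.4] ang 89.7
pins px [265.5 216.5] xy [ 466.7 -338. ] size [ 2.7 17.3] ang 88.4
pins px [353.7 213.5] xy [ 545.4 -335.2] size [ 3.9 17.3] ang 86.4
pins px [308.  213.5] xy [ 504.6 -335.4] size [ 3.6 28.1] ang 90.0
(427, 386, 20, 7)
(429, 357, 21, 28)
(435, 339, 18, 13)
(629, 301, 5, 7)
(629, 296, 3, 4)
(628, 289, 3, 4)
(631, 277, 9, 20)
(626, 277, 3, 3)
(626, 272, 3, 4)
(603, 272, 37, 105)
(476, 265, 5, 7)
(462, 265, 7, 6)
(477, 248, 6, 7)
(458, 248, 7, 6)
(616, 247, 4, 4)
(615, 239, 6, 6)
(474, 230, 5, 7)
(460, 230, 6, 6)
(592, 172, 23, 78)
(492, 170, 148, 310)
```

```bash
python3 -c "
from h import *
print(sign_off())"
```

```text
the job is handed in; nothing more can be done
None
```

The job is handed in: three connectors (no inlet was there) went into the basket, the spray cap was pressed to its stop and released, the crank was led three turns clockwise and ends about 1° short of its start by camera, and the parts lie side by side on the green mat 40 mm apart.

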